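# Tip dry clay down the two-way chute into the right slaking tub

### The job

The green pan on the bench holds three lumps of dry pale clay: first swing the chute's red lever fully over to its stop, so that the flap shuts off the tub with the dark clay and leaves open the way to the tub with the pale clay. Then carry the loaded pan by its hoop handle, hang its two side pins in the open V-bearings in front of the chute with the nose towards the hopper and the tail on the rest bar, and let go of it. Take it again by the wooden grip at its tail, lift the tail until all three lumps have slid down into the tub with the pale clay, and lower the pan back level onto its rest, without disturbing the cup or the jar.

Things in the scene. Friction and masses are not known exactly. Their poses are not given: they have to be found in the camera images.
- chute: Fixed two-way sheet-metal chute, 240 mm high. Origin on the table under the hopper's middle; x points from the pan's side to the lever's side, y along the row of tubs, z up. Hopper mouth x = -50..50, y = -78..78 mm; its front edge is at z = 198 mm, the others at 240. The legs end at y = +-115 mm. The flap turns about the line y = 0, z = 132 mm; rest bar for the pan's tail at x = -121, z = 227 mm.
- flap (a joint): Angle of the flap and its lever, which turn as one, rad. 0: upright, both ways half open. Positive: both lean to the chute's +y, the flap shuts the +y leg and all slides down the -y leg; negative: the other way round. Stops at +0.70 and -0.70. Friction holds it where it is put; moving the knob takes about 2 N. Starts near the middle.
- lever_knob (a point): Middle of the red bar knob of the flap's lever: 18 mm thick, 42 mm long, along the chute's x, behind the hopper (at x = 86 mm in the chute's frame), on a lever 140 mm long in line with the flap. It stands at z = 272 mm when upright, at z = 239 mm, y = +-90 mm at the stops. Free all round; the hopper's back wall is 34 mm nearer the pan's side.
- cradle (a point): Where the middle of the pan's pin axis lies when the pan hangs properly: at x = -60, y = 0, z = 255 mm in the chute's frame, with the chute's axes. At y = +-74 mm on either side stands a 9 mm thick steel bearing with a V-notch open upward, 60 degrees wide, its flanks 36 mm long, its mouth 36 mm wide, top at z = 277 mm.
- pan: Green metal tipping pan, 130 x 118 x 46 mm, open at the nose, where the floor rises 10 mm; about 0.5 kg, 0.7 kg loaded. Origin on its underside below the pin axis; x points to the nose (lip at 52 mm, tail wall at -80 mm), z up. Hung in the cradle its axes agree with the chute's, underside at z = 227 mm. Slippery inside: with the tail raised 35 to 50 degrees the lumps slide out.
- pan_pins (a point): Middle of the axis of the pan's two side pins: x = 0, y = 0, z = 28 mm in the pan's frame, with the pan's axes. The pins lie along y, 10 mm thick, reaching out to y = +-86 mm. Hung in the cradle, the pan tips about this axis; its weight keeps it level on the rest bar.
- bail_grip (a point): Middle of the wooden bar of the pan's hoop handle: 13 mm thick, 74 mm long, along the pan's y, at x = -18, z = 97 mm in the pan's frame when upright, 57 mm above the hoop's hinges on the pan's sides. The hoop swings stiffly, up to 0.5 rad either way, so the pan hangs about level from it but cannot be tipped by it. It starts within 0.12 rad of upright.
- tail_bar (a point): Middle of the wooden grip at the pan's tail: a sleeve 16 mm thick, 84 mm long, along the pan's y, at x = -120, z = 22 mm in the pan's frame, 32 mm clear of the tail wall. It spins freely on its rod: lifted off by it alone the pan would hang nose down and spill. For tipping the hung pan, keep the fingers upright and follow the 120 mm circle about the pins.
- lump_a: One of the three lumps of dry pale clay in the pan, about 69 x 48 x 30 mm, 0.06 kg. Origin at the middle of the side that lies on the pan's floor at the start.
- lump_b: One of the three lumps of dry pale clay in the pan, about 69 x 48 x 30 mm, 0.06 kg. Origin at the middle of the side that lies on the pan's floor at the start.
- lump_c: One of the three lumps of dry pale clay in the pan, about 69 x 48 x 30 mm, 0.06 kg. Origin at the middle of the side that lies on the pan's floor at the start.
- pale_tub: Open grey plastic tub, 115 mm (x) by 130 mm (y), 50 mm high, walls 4 mm; origin at the middle of its underside, axes parallel to the chute's. One pale lump like those in the pan lies in it. It stands under either outlet, at y = +153 or -153 mm in the chute's frame.
- dark_tub: The same kind of tub under the other outlet, with two pieces of dark brown clay in it.
- clay_cup: Small low brown clay cup, 54 x 59 x 31 mm, standing between pan and chute; origin at the middle of its foot. To be left alone.
- clay_jar: Brown clay jar without lid, 85 mm across, 95 mm high, right of the pan; origin at the middle of its foot. To be left alone.
Not all that is in view belongs to the job. Leave any pink or turquoise look-alike of the lump_c alone. What is shaped like the lump_a but yellow is not meant.

How it is judged:
By the outcome, as a careful person would: the job done as asked, in the order asked, and still so for the second after the job is handed in, with the robot touching nothing.
It also fails if it takes over 72 s, if anything falls off the work surface, if the arm or the gripper's body presses on something with over 40 N, if the wrist force passes 120 N, or if a joint passes its speed limit or range.

### The arm

A 7-joint arm with a two-finger parallel gripper is mounted at the origin on the work surface; the furniture and walls round the work are solid. World frame = base frame: x ahead of the robot, y to its left, z up, the work surface at z = 0. Lengths are in m, angles in rad, forces in N, time in s.
With the tool pointing down it reaches from about 0.425 to 0.875 m from the base axis. Payload 4.7 kg.
Tool frame: the origin (TCP) lies at the very end of the fingers, on their centre line; the grasp point (between the pads) lies 19 mm behind it; y points along the fingers, z is the direction in which the jaws open and shut, and the axes are right-handed (so a half turn about y gives the same grasp; the last joint's range is limited). The gripper opens to 85 mm and grips with 20 to 120 N. Pads are 22 mm wide; open, the fingers measure 114 mm over their backs; the gripper's body (76 mm by 85 mm) begins 54 mm behind the grasp point. The pads swing forward as they close: fully open they stand 13 mm farther back than shut.
Start: joints at [1.352, 0.321, -0.07, 1.45, 0.023, 1.371, -0.057], TCP at [0.15, -0.632, 0.231] pointing down, gripper open.
Joint ranges: [-2.86, 2.86], [-0.3, 2.09], [-1.38, 1.24], [0.06, 2.45], [-1.56, 4.7], [0.09, 2.05], [-2.69, 2.69]. Speed limits (rad/s): [2.57, 2.57, 3.14, 3.14, 3.14, 3.14, 3.14].

### API

Orientations are given as a unit quaternion [x, y, z, w].
In Python, from cell import arm gives the robot as it stands.
- The arm moves only by the tool arm_command, never from a script. Its argument "series" is a list that holds one entry, the list of rows, each a list of 7 numbers: the closure, from -1 (fully open) to 1 (shut), then the shift along the tool's x, y, z in mm, then the turn, a rotation vector about the tool's x, y, z in degrees. In form: [[[jaw, dx, dy, dz, wx, wy, wz], ...]]. A call has 1 to 8 rows; each row is the pose to reach, as a shift and turn from the pose measured when the call began, along the tool's axes at that moment; what a row does not reach only later rows make up. A row lasts 1/8 s, in which the tool goes at most 62.5 mm and 10.7 degrees, less where a joint would pass 70% of its speed; a pose out of reach is approached as far as the arm can. A call with a gripper value outside its range is refused whole. The fingers move at their own pace and stop on an object; "force" is the grip in N (left out, the last holds). Time passes only in rows, so rows that repeat a pose let the fingers close. It gives the time, the measured TCP pose, the force and the opening at its end, in the units of the state.
- arm.state(): the state, without advancing time (a new reading comes with each control period).
- arm.get_image(name): name is "side" or "top"; returns the picture (420x560x3 uint8, blue, green, red); there is no depth.
- arm.calibration(name): a dict with "mtx" (3x3 intrinsics, pixels), "rvec" (rotation vector, rad) and "tvec" (3), from world to camera coordinates, as OpenCV has them. Camera axes: x right, y down, z forward; pixel columns grow to the right and rows downward; lengths in m; the calibration is good to about 2 mm. A picture is of the moment at which its call begins. calibration takes no time and is no camera call.
- arm.job_done(): hands the job in, once; it reports no verdict.
Trained networks look in the newest picture that a camera, given by its name, has taken for a name from the list of things; names that differ only in an ending like _2 or _b are one class to them, and where a whole thing is asked for, a point or a joint stands for the part that bears it (a point fixed in the world has none). Each returns a list of dicts, best first, with "confidence" (0 to 1); they miss things now and then, are a little off and sometimes report something else, mostly with a low value. They report only what shows in the picture. A call takes as long as a camera call. They do not tell look-alikes from the thing itself.
- arm.find_in(camera, name): "centre" ([column, row] in pixels, amid what is visible of it).
- arm.trace(camera, name): "pixels" (420x560 bool, what is visible of it) and "centre" ([column, row] in pixels, amid what is visible of it).
The state is a dict: "clock": time; "joint_pos": joint angles; "joint_vel": joint speeds; "tau": joint torques, N m; "tcp_pos": TCP position; "orientation": TCP orientation; "wrist_force": force on the tool from outside, world axes, zero at the start; "ft_torque": the same for the moment, N m; "width": finger opening in m.
Only numpy, scipy, OpenCV 4.12 (cv2) and the standard library are available. Lean on these libraries where they do the work, as an engineer would, in place of code of your own. Each camera call takes 0.05 s, during which the arm holds its last target.

## Working session

There is one attempt and no reset: what is moved stays moved. The work goes in short steps, Python scripts to look and compute and a tool call to move; the robot and the scene stay as the last step left them, time stands still between calls to the robot, and variables do not carry over. Pictures are saved under pics/ and viewed, and the job is handed in when it is done.

Besides the shell and the picture viewer there is one more tool, called after "Emit:" as name(argument=value, ...), one argument or row to a line, values as JSON. arm_command: Moves the arm, as the interface text tells. Its arguments: {"type":"object","properties":{"series":{"type":"array","items":{"type":"array","items":{"type":"array","items":{"type":"number"}}}},"force":{"type":"number"}},"required":["series"]}

```bash
mkdir -p pics; ls; python3 - <<'E'
from cell import arm
import cv2
s=arm.state();print({k:(v if not hasattr(v,'__len__') else [round(float(x),4) for x in v]) for k,v in s.items()})
for n in("side","top"):
    im=arm.get_image(n);cv2.imwrite(f"pics/{n}0.png",im)
    c=arm.calibration(n);print(n,c)
E
```

```text
pics
{'clock': 0.0, 'joint_pos': [1.3521, 0.3218, -0.0701, 1.4517, 0.0226, 1.3708, -0.0569], 'joint_vel': [-0.0005, 0.0006, 0.0004, -0.0003, -0.0003, 0.0004, -0.0004], 'tau': [0.0001, -49.3581, -0.3823, -31.4337, 0.0128, 0.0113, 0.0], 'tcp_pos': [0.1498, -0.632, 0.2302], 'orientation': [-0.0822, 0.703, -0.7016, 0.082], 'wrist_force': [-0.3194, 0.3857, -0.5426], 'ft_torque': [0.0321, -0.0145, -0.0403], 'width': 0.08546559040920064}
side {'mtx': array([[500.18655803,   0.        , 279.07783938],
       [  0.        , 500.18655803, 208.36015886],
       [  0.        ,   0.        ,   1.        ]]), 'rvec': array([ 2.65334589, -0.17757588,  0.06128658]), 'tvec': array([-0.49506396,  0.15295418,  1.83744504])}
top {'mtx': array([[419.76574364,   0.        , 271.34637969],
       [  0.        , 419.76574364, 211.89662412],
       [  0.        ,   0.        ,   1.        ]]), 'rvec': array([ 2.17384837, -2.13855621,  0.16108686]), 'tvec': array([0.02576712, 0.50227978, 1.37648618])}
```

View pics/side0.png

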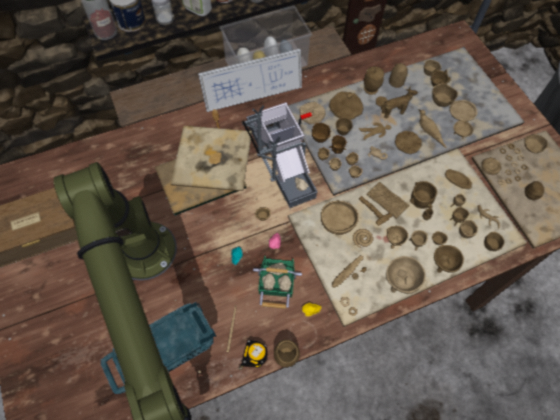

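View pics/top0.png

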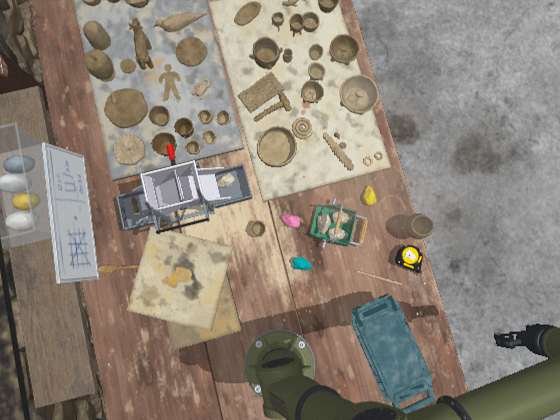

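The top view shows the chute at about (180,195) with its red knob at (170,152), the pan at (337,225), the cup at (256,228) and the jar at (410,225). I'll enlarge these and run the detectors.

```bash
cat > h.py <<'E'
import numpy as np, cv2
from cell import arm
from scipy.spatial.transform import Rotation as R
C={n:arm.calibration(n) for n in("side","top")}
def proj(n,P):
    c=C[n];return cv2.projectPoints(np.float64(P).reshape(-1,1,3),c['rvec'],c['tvec'],c['mtx'],None)[0].reshape(-1,2)
def ray(n,uv):
    c=C[n];Rm=cv2.Rodrigues(c['rvec'])[0];o=-Rm.T@c['tvec'];d=Rm.T@np.linalg.inv(c['mtx'])@np.array([uv[0],uv[1],1.]);return o,d/np.linalg.norm(d)
def atz(n,uv,z):
    o,d=ray(n,uv);return o+d*(z-o[2])/d[2]
def tri(a,b):
    o1,d1=ray("side",a);o2,d2=ray("top",b)
    A=np.stack([d1,-d2],1);t=np.linalg.lstsq(A,o2-o1,rcond=None)[0]
    p,q=o1+d1*t[0],o2+d2*t[1];return (p+q)/2,np.linalg.norm(p-q)
def crop(im,x0,y0,x1,y1,k,name):
    cv2.imwrite(f"pics/{name}.png",cv2.resize(im[y0:y1,x0:x1],None,fx=k,fy=k,interpolation=cv2.INTER_CUBIC))
E
python3 - <<'E'
from h import *
np.set_printoptions(precision=4,suppress=True)
names=["chute","lever_knob","pan","bail_grip","tail_bar","pan_pins","lump_a","pale_tub","dark_tub","clay_cup","clay_jar"]
for nm in names:
    r={}
    for n in("side","top"):
        r[n]=arm.find_in(n,nm)
        print(nm,n,[(np.round(x['centre'],1).tolist(),round(x['confidence'],2)) for x in r[n][:4]])
    if r['side'] and r['top']: print('   ',*tri(r['side'][0]['centre'],r['top'][0]['centre']))
s=cv2.imread("pics/side0.png");t=cv2.imread("pics/top0.png")
crop(t,110,135,260,240,5,"c1");crop(t,270,180,440,280,4.5,"c2")
crop(s,220,85,350,215,4.5,"c3");crop(s,220,220,340,320,6,"c4")
print(arm.state()['clock'])
E
```

```text
chute side [([281.4, 143.0], 0.98)]
chute top [([417.8, 226.5], 0.65), ([179.2, 190.2], 0.6), ([339.6, 225.0], 0.48)]
    [ 0.4229 -0.1718  0.8288] 0.0959337347877443
lever_knob side [([285.9, 130.5], 0.69)]
lever_knob top [([174.7, 161.4], 0.72)]
    [0.5906 0.313  0.2301] 0.056966561374148884
pan side [([277.2, 274.6], 0.67), ([266.6, 128.0], 0.24)]
pan top [([338.3, 226.0], 0.67)]
    [ 0.4607 -0.1847  0.069 ] 0.012809232032503622
bail_grip side []
bail_grip top [([335.6, 220.6], 0.58)]
tail_bar side [([276.6, 277.4], 0.71)]
tail_bar top [([339.0, 224.6], 0.76)]
    [ 0.4623 -0.1895  0.0564] 0.004077786128488222
pan_pins side []
pan_pins top [([337.1, 224.1], 0.66)]
lump_a side [([275.4, 275.6], 0.69), ([239.2, 254.4], 0.66), ([310.4, 304.8], 0.65), ([267.2, 282.6], 0.59)]
lump_a top [([323.9, 224.9], 0.71), ([337.3, 232.1], 0.67), ([288.4, 220.9], 0.67), ([232.7, 187.4], 0.66)]
    [ 0.4666 -0.1515 -0.0281] 0.001917834402774888
pale_tub side [([266.1, 128.9], 0.29)]
pale_tub top [([234.2, 188.5], 0.86)]
    [0.4805 0.1225 0.4956] 0.019410387602453148
dark_tub side [([288.0, 351.1], 0.51), ([268.6, 127.3], 0.48)]
dark_tub top [([131.5, 206.8], 0.7)]
    [-0.0427 -1.3528  5.2883] 0.5085548315758835
clay_cup side [([262.3, 212.0], 0.64)]
clay_cup top [([258.8, 228.1], 0.73)]
    [0.4457 0.0749 0.0479] 0.0013376501489634329
clay_jar side [([288.8, 352.1], 0.79)]
clay_jar top [([418.8, 222.9], 0.77), ([337.8, 223.5], 0.47)]
    [ 0.4686 -0.4494  0.0705] 0.00023048047120335376
1.2
```

View pics/c1.png

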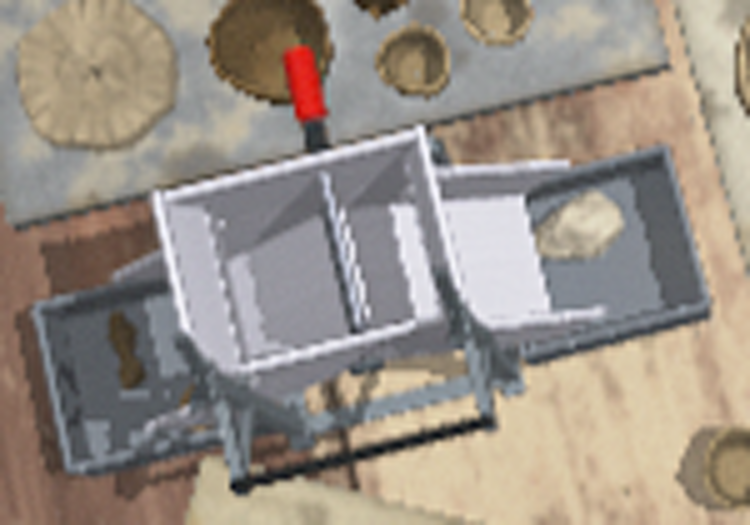

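View pics/c2.png

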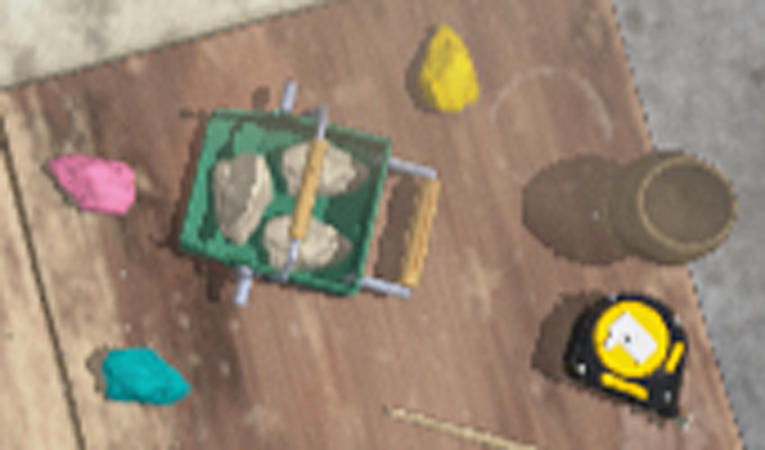

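View pics/c3.png

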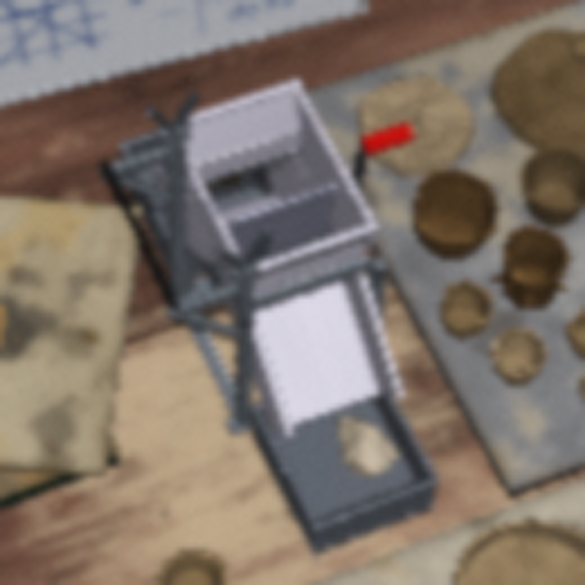

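View pics/c4.png

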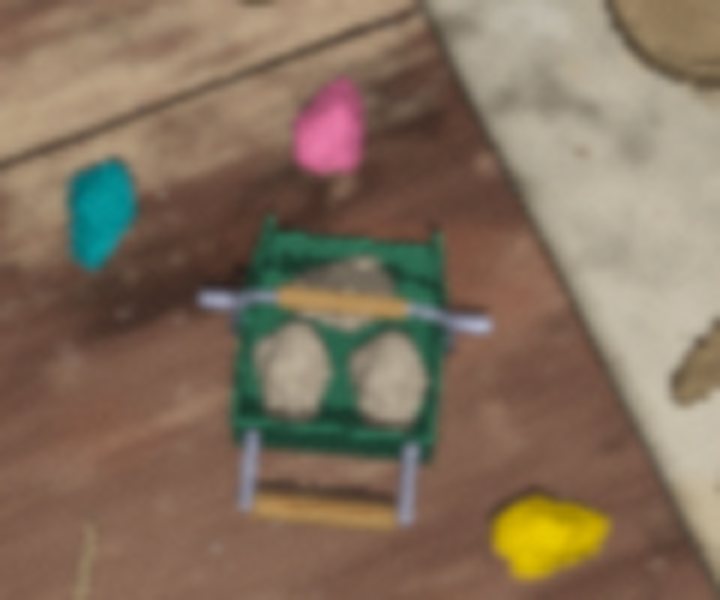

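The pale tub is on the right in the top view (c1, about (600,230)), and the pale lump in it is visible. That is the chute's −y side, so the lever must go to +y. The pan's nose points left in the top view. I'll fit the poses from hand-picked features.

```bash
cat > fit.py <<'E'
from h import *
from scipy.optimize import least_squares
np.set_printoptions(precision=4,suppress=True)
def px(U,k,o): return (np.array(U)+.5)/k-.5+np.array(o)
def Tp(p,P):
    c,s=np.cos(p[2]),np.sin(p[2]);P=np.atleast_2d(P)
    return np.c_[p[0]+c*P[:,0]-s*P[:,1],p[1]+s*P[:,0]+c*P[:,1],P[:,2]]
E
python3 - <<'E'
from fit import *
mm=1e-3
top=lambda U:("top",px(U,5,(110,135)));sd=lambda U:("side",px(U,4.5,(220,85)))
obs=[(top((157,195)),(50,78,240)),(top((422,130)),(50,-78,240)),(sd((299,83)),(50,78,240)),(sd((377,230)),(50,-78,240)),
]
obs2=[(top((240,487)),(-121,82,227)),(top((490,425)),(-121,-82,227)),
(sd((163,107)),(-78,74,277)),(sd((192,100)),(-42,74,277)),(sd((243,243)),(-78,-74,277)),(sd((268,236)),(-42,-74,277))]
# tub corner -y: outer corners  y=-153-65,x=+-57.5,z=50
obs3=[(top((668,148)),(57.5,-218,50)),(top((708,305)),(-57.5,-218,50)),(top((38,310)),(57.5,218,50)),(top((72,470)),(-57.5,218,50)),(sd((436,470)),(57.5,-218,50)),(sd((313,530)),(-57.5,-218,50))]
def res(p,O): return np.concatenate([proj(o[0][0],Tp(p,np.array(o[1])*mm))[0]-o[0][1] for o in O])
for O in(obs,obs+obs2,obs+obs2+obs3):
    r=least_squares(res,[.58,.25,.2],args=(O,),loss='soft_l1');print(r.x);print(res(r.x,O).reshape(-1,2))
p=r.x
def rk(q):
    a=q[0];P=[86*mm,140*mm*np.sin(a),132*mm+140*mm*np.cos(a)];P=Tp(p,P)
    return np.r_[proj("top",P)[0]-top((306,84))[1],proj("side",P)[0]-sd((388,139))[1]]
q=least_squares(rk,[0.]);print(q.x,q.fun)
# pan
tp=lambda U:("top",px(U,4.5,(270,180)));sp=lambda U:("side",px(U,6,(220,220)))
PO=[(tp((290,88)),(0,-86,28)),(tp((240,302)),(0,86,28)),(tp((436,182)),(-120,-42,22)),(tp((411,284)),(-120,42,22)),
(tp((390,143)),(-80,-59,46)),(tp((357,292)),(-80,59,46)),
(sp((200,299)),(0,86,28)),(sp((490,325)),(0,-86,28)),(sp((247,508)),(-120,42,22)),(sp((405,521)),(-120,-42,22)),
(sp((235,438)),(-80,59,46)),(sp((433,455)),(-80,-59,46))]
r=least_squares(res,[.46,-.2,1.5],args=(PO,),loss='soft_l1');print('pan',r.x);print(res(r.x,PO).reshape(-1,2))
pp=r.x
def rb(q):
    a,x0=q[0],-18
    P=Tp(pp,[x0*mm+57*mm*np.sin(a),0,40*mm+57*mm*np.cos(a)])
    return np.r_[proj("top",P)[0]-tp((310,191))[1],proj("side",P)[0]-sp((343,302))[1]]
q=least_squares(rb,[0.]);print('bail',q.x,q.fun)
E
```

```text
[0.5515 0.3261 0.2646]
[[ 0.0969 -0.2614]
 [-0.1327 -0.0449]
 [-0.1445  0.5843]
 [-0.2194 -0.3643]]
[0.5512 0.3255 0.2702]
[[ 0.2301  0.0304]
 [-0.0636 -0.0408]
 [-0.3555  0.6982]
 [-0.2128 -0.3186]
 [-3.7562 -0.5065]
 [ 1.9796 -2.3193]
 [-2.0309  0.3234]
 [ 0.7793 -1.1768]
 [-3.8441  1.2736]
 [ 0.123  -0.4612]]
[0.55   0.3257 0.2723]
[[ 0.135   0.4935]
 [-0.1751  0.3139]
 [-0.7283  0.6939]
 [-0.5184 -0.3512]
 [-3.7297 -0.0587]
 [ 1.9867 -1.988 ]
 [-2.3868  0.3715]
 [ 0.4176 -1.1439]
 [-4.1314  1.2978]
 [-0.1711 -0.4532]
 [ 0.1565 -1.0636]
 [ 0.6114  0.0464]
 [-1.1069 -1.4134]
 [-0.6862 -0.0728]
 [ 0.8114  3.075 ]
 [ 0.5343  0.1567]]
[-0.1693] [-0.3733 -0.4696  0.2683  0.3008]
pan [ 0.4699 -0.1603  1.344 ]
[[ 0.3452 -1.0873]
 [ 0.161   0.5969]
 [-0.7894 -0.82  ]
 [-0.4607  0.5687]
 [ 0.525  -0.7766]
 [ 0.2794  0.421 ]
 [-0.0222  0.6733]
 [-0.0654  0.6723]
 [ 0.9141  0.2541]
 [-1.1512  0.3152]
 [-0.892  -1.8543]
 [ 0.2544 -1.5815]]
bail [-0.0306] [-0.501  -0.4746 -0.1017  0.662 ]
```

```bash
cat > ov.py <<'E'
from fit import *
mm=1e-3
def overlay(n,im,segs,x0,y0,x1,y1,k,name):
    big=cv2.resize(im[y0:y1,x0:x1],None,fx=k,fy=k,interpolation=cv2.INTER_CUBIC)
    for a,b,c in segs:
        A,B=[((proj(n,q)[0]-[x0,y0]+.5)*k).astype(int) for q in(a,b)]
        cv2.line(big,tuple(map(int,A)),tuple(map(int,B)),c,1,cv2.LINE_AA)
    cv2.imwrite(f"pics/{name}.png",big)
def seg(p,pts,c): 
    Q=Tp(p,np.array(pts,float)*mm);return [(Q[i],Q[i+1],c) for i in range(len(Q)-1)]
def chute_segs(p):
    S=seg(p,[(-50,78,198),(50,78,240),(50,-78,240),(-50,-78,198),(-50,78,198)],(0,255,255))
    for y in(74,-74): S+=seg(p,[(-78,y,277),(-60,y,246),(-42,y,277)],(0,255,0))
    S+=seg(p,[(-121,80,227),(-121,-80,227)],(255,0,255))
    return S
E
python3 - <<'E'
from ov import *
p=(.5508,.3258,.27)
overlay("side",cv2.imread("pics/side0.png"),chute_segs(p),240,95,320,165,8,"o1")
overlay("top",cv2.imread("pics/top0.png"),chute_segs(p),130,150,230,240,7,"o2")
E
```

```text
(no output)
```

View pics/o1.png

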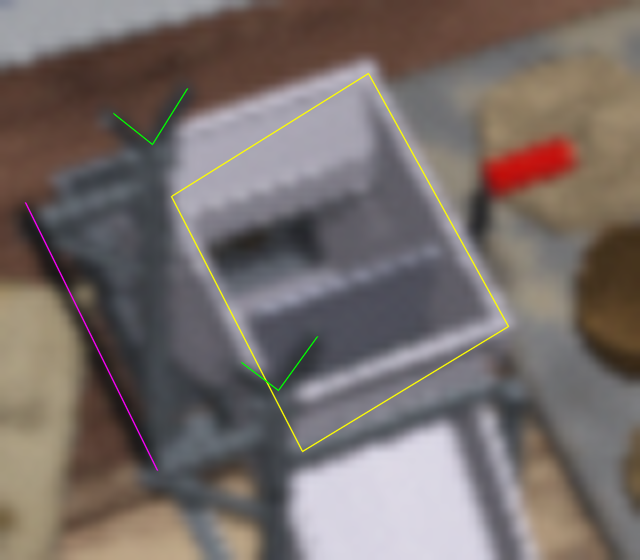

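View pics/o2.png

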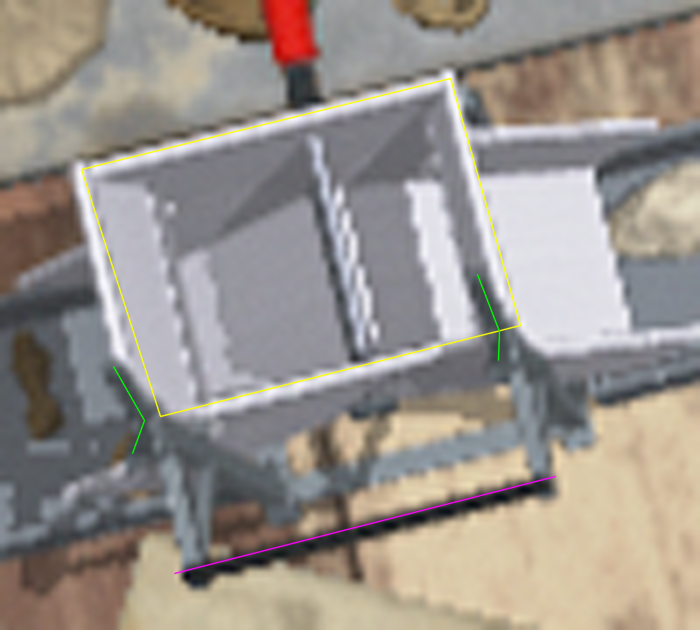

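```bash
cat > mv.py <<'E'
from ov import *
CH=np.array([.5508,.3258,.27]); PAN=np.array([.4699,-.1603,1.344])
def st(): return arm.state()
def toolR(yaw):  # jaw (tool z) horizontal at yaw, tool y down
    z=np.array([np.cos(yaw),np.sin(yaw),0]);y=np.array([0,0,-1.]);x=np.cross(y,z);return np.stack([x,y,z],1)
def rel(pos,Rt,s=None):
    s=s or st();R0=R.from_quat(s['orientation']).as_matrix()
    d=R0.T@(np.array(pos)-s['tcp_pos'])*1000; w=np.degrees(R.from_matrix(R0.T@Rt).as_rotvec())
    return np.r_[d,w]
def best(pos,yaw):
    a=[rel(pos,toolR(yaw+k)) for k in(0,np.pi)];return min(a,key=lambda r:np.linalg.norm(r[3:]))
def info():
    s=st();Rm=R.from_quat(s['orientation']).as_matrix()
    print('t',round(s['clock'],2),'tcp',np.array(s['tcp_pos'])*1000,'jawyaw',np.arctan2(Rm[1,2],Rm[0,2]),'ydir',Rm[:,1],'\n j',np.array(s['joint_pos']),'F',np.array(s['wrist_force']),'w',s['width'])
E
python3 - <<'E'
from mv import *
info()
c2=lambda x,y,z:Tp(CH,np.array([x,y,z])*mm)[0]
k0=c2(92,-75,400);print('via',best((.56,-.1,.40),.27+np.pi/2),'k0',k0, best(k0,.27+np.pi/2))
print('sign',tri((200,75),(57,145)),tri((302,58),(92,280)),tri((213,108),(45,145)) )
print(proj("top",[c2(92,70,240),c2(92,70,0)]))
for k in(.2,.26,.33): print(k)
E
```

```text
t 1.2 tcp [ 149.9522 -632.4693  231.3291] jawyaw -1.3379550008702668 ydir [-0. -0. -1.] 
 j [ 1.3521  0.321  -0.0701  1.4505  0.0226  1.3708 -0.0569] F [0.4607 0.2479 0.1794] w 0.08548776528711856
via [-521.8401 -168.6966 -423.482    -0.0009   -2.129     0.0021] k0 [0.6595 0.2781 0.4   ] [-705.8615 -168.7088 -768.384    -0.0009   -2.129     0.0021]
sign (array([0.3983, 0.2937, 0.7223]), np.float64(0.2957278929912711)) (array([0.4354, 0.2656, 0.7155]), np.float64(0.3249384153952232)) (array([0.422 , 0.3252, 0.6073]), np.float64(0.3681078144662318))
[[140.7664 159.3746]
 [161.1486 177.3714]]
0.2
0.26
0.33
```

```bash
cat >> mv.py <<'E'
def rows(pos,dyaw_deg,n=8,hold=0,jaw=1,ease=True):
    s=st();R0=R.from_quat(s['orientation']).as_matrix()
    d=R0.T@(np.array(pos)-s['tcp_pos'])*1000
    # keep tool down exactly: correction tilt ignored
    for i in range(1,n+1):
        f=i/n
        if ease: f=f*f*(3-2*f)
        print([jaw]+[round(float(v)) for v in d*f]+[0,round(float(-dyaw_deg*f),1),0])
E
python3 - <<'E'
from mv import *
rows((.49,-.28,.38),78,8,ease=False)
E
```

```text
[1, -52, -19, -33, 0, -9.8, 0]
[1, -103, -37, -66, 0, -19.5, 0]
[1, -155, -56, -99, 0, -29.2, 0]
[1, -206, -74, -132, 0, -39.0, 0]
[1, -258, -93, -165, 0, -48.8, 0]
[1, -309, -112, -198, 0, -58.5, 0]
[1, -361, -130, -231, 0, -68.2, 0]
[1, -412, -149, -264, 0, -78.0, 0]
```

Emit:
arm_command(
  series=[
    [[1, -50, -20, -32, 0, -9.5, 0], [1, -100, -40, -64, 0, -19, 0], [1, -150, -58, -96, 0, -29, 0], [1, -200, -75, -128, 0, -39, 0], [1, -255, -95, -163, 0, -49, 0], [1, -308, -112, -197, 0, -58, 0], [1, -360, -130, -231, 0, -68, 0], [1, -412, -149, -264, 0, -78, 0]],
  ],
  force=40,
)

```text
clock: 2.2
tcp_pos: [0.4826, -0.2876, 0.3775]
orientation: [0.507, -0.492, 0.493, -0.507]
wrist_force: [0.8, 0.4, 0.7]
width: 0.0
```

```bash
python3 - <<'E'
from mv import *
info()
print(best((.6,.02,.38),1.0))
rows(Tp(CH,np.array([92,-75,370])*mm)[0],0,10,ease=False)
E
```

```text
t 2.2 tcp [ 482.5833 -287.5763  377.5444] jawyaw 0.02884191626525891 ydir [ 0.0005 -0.0009 -1.    ] 
 j [ 0.9385  0.1312 -0.5042  1.4072  0.0639  1.6184  0.4699] F [0.7794 0.3677 0.6527] w 2.6024271643733044e-05
[-304.06     -2.6742  126.2389   -0.0002  -55.6433    0.0623]
[1, -56, 1, 19, 0, 0.0, 0]
[1, -112, 1, 39, 0, 0.0, 0]
[1, -168, 2, 58, 0, 0.0, 0]
[1, -224, 3, 77, 0, 0.0, 0]
[1, -280, 4, 97, 0, 0.0, 0]
[1, -336, 4, 116, 0, 0.0, 0]
[1, -392, 5, 135, 0, 0.0, 0]
[1, -448, 6, 154, 0, 0.0, 0]
[1, -504, 6, 174, 0, 0.0, 0]
[1, -560, 7, 193, 0, 0.0, 0]
```

Emit:
arm_command(
  series=[
    [[1, -56, 0, 19, 0, -10, 0], [1, -112, 0, 39, 0, -20, 0], [1, -168, 0, 58, 0, -30, 0], [1, -224, 0, 77, 0, -40, 0], [1, -280, 0, 97, 0, -50, 0], [1, -336, 0, 116, 0, -60, 0], [1, -392, 0, 135, 0, -70, 0], [1, -448, 0, 154, 0, -80, 0]],
  ],
)

```text
clock: 3.2
tcp_pos: [0.6242, 0.166, 0.3775]
orientation: [0.706, -0.049, 0.05, -0.705]
wrist_force: [0.2, -0.2, 1.0]
width: -0.0003
```

```bash
python3 - <<'E'
from mv import *
info()
f=lambda y,z:Tp(CH,np.array([92,y,z])*mm)[0]
for y,z in((-65,370),(-65,228),(0,228),(75,228)): print(np.round(rel(f(y,z),toolR(1.841)),1))
E
```

```text
t 3.2 tcp [624.2153 165.9508 377.4957] jawyaw 1.4295571419477782 ydir [ 0.0013 -0.0011 -1.    ] 
 j [ 0.3173  0.4142 -0.9125  1.178   0.3282  1.6934  0.9193] F [ 0.1505 -0.2022  0.994 ] w -0.0002588402856452651
[ 15.1   7.4 125.1   0.1 -23.6   0.1]
[ 14.9 149.4 125.3   0.1 -23.6   0.1]
[-11.1 149.3 184.8   0.1 -23.6   0.1]
[-41.1 149.2 253.6   0.1 -23.6   0.1]
```

Emit:
arm_command(
  series=[
    [[1, 5, 0, 42, 0, -8, 0], [1, 10, 2, 84, 0, -16, 0], [1, 15, 7, 124, 0, -23.6, 0], [1, 15, 55, 125, 0, -23.6, 0], [1, 15, 103, 125, 0, -23.6, 0], [1, 15, 149, 125, 0, -23.6, 0], [1, 15, 149, 125, 0, -23.6, 0]],
  ],
)

```text
clock: 4.08
tcp_pos: [0.6557, 0.2852, 0.2242]
orientation: [0.702, 0.093, -0.097, -0.699]
wrist_force: [1.0, -0.1, 0.4]
width: -0.0
```

```bash
python3 - <<'E'
from mv import *
info()
s=arm.get_image("side");t=arm.get_image("top")
crop(s,220,60,360,200,4,"c5");crop(t,110,100,260,240,4,"c6")
cv2.imwrite("pics/j.png",np.hstack([cv2.imread("pics/c5.png"),cv2.imread("pics/c6.png")])[:,:1160])
f=lambda y,z:Tp(CH,np.array([92,y,z])*mm)[0]
for y,z in((-65,228),(0,228),(60,228),(75,228)): print(np.round(rel(f(y,z),toolR(1.841)),1))
E
```

```text
t 4.08 tcp [655.6611 285.2155 224.1534] jawyaw 1.8408900577935352 ydir [-0.005  -0.0052 -1.    ] 
 j [ 0.1289  0.6367 -0.9382  1.2398  0.5019  1.5068  1.0994] F [ 1.0351 -0.0701  0.3576] w -2.348696362986183e-05
[-0.5  1.8  0.4  0.  -0.   0.1]
[-0.5  1.7 65.4  0.  -0.   0.1]
[ -0.5   1.7 125.4   0.   -0.    0.1]
[ -0.5   1.6 140.4   0.   -0.    0.1]
```

View pics/c5.png

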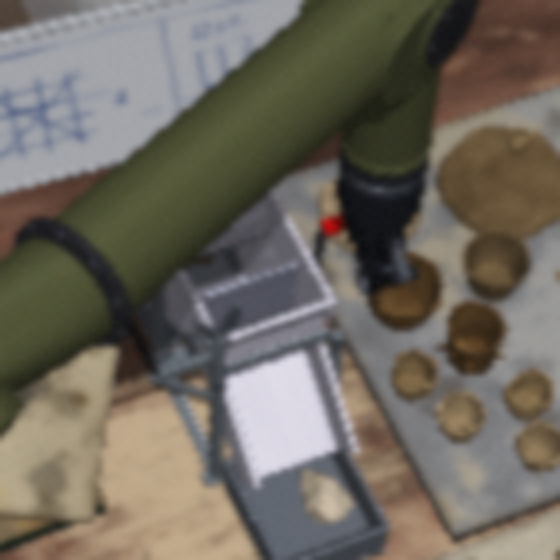

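View pics/c6.png

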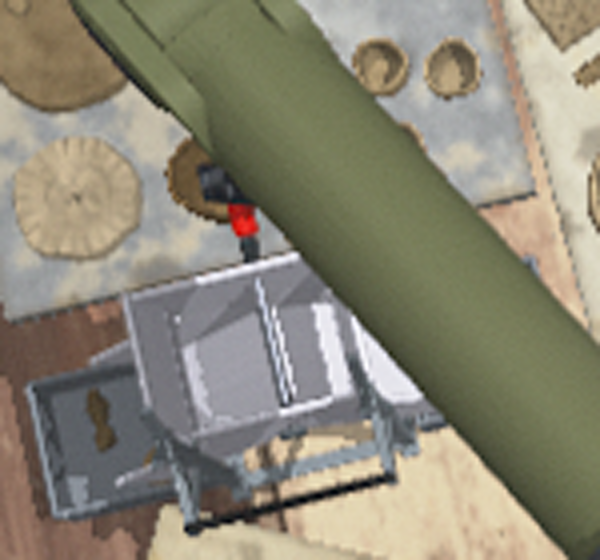

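Emit:
arm_command(
  series=[
    [[1, 0, 2, 20, 0, 0, 0], [1, 0, 2, 40, 0, 0, 0], [1, 0, 2, 60, 0, 0, 0], [1, 0, 2, 80, 0, 0, 0], [1, 0, 2, 98, 0, 0, 0], [1, 0, 2, 114, 0, 0, 0], [1, 0, 2, 124, 0, 0, 0], [1, 0, 2, 128, 0, 0, 0]],
  ],
)

```text
clock: 5.18
tcp_pos: [0.623, 0.411, 0.2271]
orientation: [0.701, 0.096, -0.095, -0.7]
wrist_force: [1.0, -3.0, -0.3]
width: -0.0001
```

```bash
python3 - <<'E'
from mv import *
info()
s=arm.get_image("side");t=arm.get_image("top")
crop(s,220,60,360,200,4,"c7");crop(t,110,100,260,240,4,"c8")
E
```

```text
t 5.17 tcp [622.9535 411.0399 227.1482] jawyaw 1.8411092673500165 ydir [ 0.0015 -0.0012 -1.    ] 
 j [-0.0952  0.6953 -0.9248  1.1422  0.5391  1.5392  0.9324] F [ 0.9702 -2.9778 -0.2776] w -0.00010851070469169844
```

View pics/c7.png

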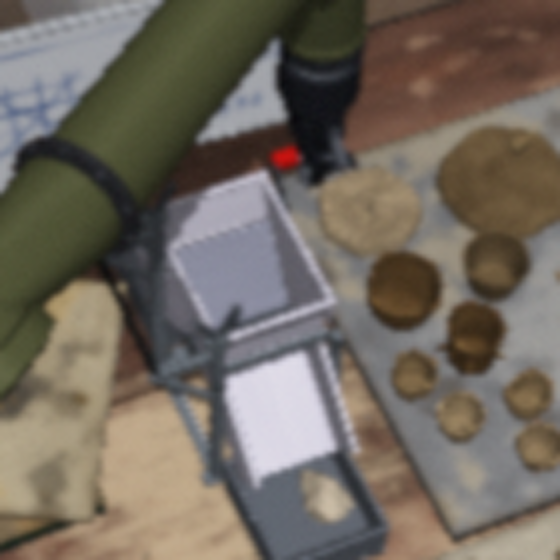

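View pics/c8.png

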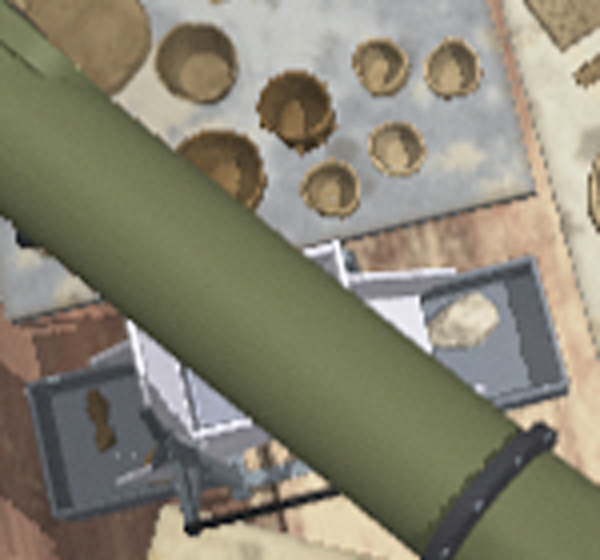

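The flap has swung over to +y. The force is only about 3 N, so I'll keep pushing until it meets the stop.

Emit:
arm_command(
  series=[
    [[1, 0, 0, 4, 0, 0, 0], [1, 0, 0, 8, 0, 0, 0], [1, 0, 0, 8, 0, 0, 0]],
  ],
)

```text
clock: 5.65
tcp_pos: [0.6218, 0.4174, 0.2274]
orientation: [0.702, 0.095, -0.094, -0.7]
wrist_force: [1.1, -4.5, 0.0]
width: -0.0004
```

```bash
python3 -c "
from mv import *
info()"
```

```text
t 5.65 tcp [621.7571 417.431  227.4397] jawyaw 1.839423147276026 ydir [ 0.0024 -0.0022 -1.    ] 
 j [-0.1088  0.7    -0.9228  1.1334  0.5428  1.5428  0.9231] F [ 1.0504 -4.4516  0.0202] w -0.00042118407105259156
```

Emit:
arm_command(
  series=[
    [[1, 0, 0, 4, 0, 0, 0], [1, 0, 0, 8, 0, 0, 0], [1, 0, 0, 8, 0, 0, 0]],
  ],
)

```text
clock: 6.02
tcp_pos: [0.6217, 0.4178, 0.2274]
orientation: [0.706, 0.093, -0.092, -0.696]
wrist_force: [-2.2, -16.4, 4.1]
width: 0.0003
```

```bash
python3 -c "
from mv import *
info()"
```

```text
t 6.03 tcp [621.7206 417.8328 227.3745] jawyaw 1.833593738521665 ydir [ 0.0023 -0.0147 -0.9999] 
 j [-0.121   0.704  -0.9169  1.1244  0.5505  1.555   0.914 ] F [ -2.162  -16.3839   4.065 ] w 0.0002972311786932763
```

The knob didn't move under 16 N, so the flap is at its stop. I'll retract and go to the pan's hoop handle.

Emit:
arm_command(
  series=[
    [[1, 0, 0, -12, 0, 0, 0], [1, 0, -20, -30, 0, 0, 0], [1, 0, -75, -40, 0, 0, 0], [1, 5, -130, -65, 0, 2, 0], [0, 15, -150, -120, 0, 6, 0], [-0.5, 25, -150, -175, 0, 10, 0], [-1, 35, -150, -232, 0, 14, 0], [-1, 45, -150, -290, 0, 17, 0]],
  ],
)

```text
clock: 7.02
tcp_pos: [0.7408, 0.1505, 0.384]
orientation: [0.711, -0.01, 0.014, -0.703]
wrist_force: [0.6, -0.5, -0.4]
width: 0.0723
```

```bash
python3 - <<'E'
from mv import *
info()
s=arm.get_image("side");t=arm.get_image("top")
crop(s,220,60,360,200,4,"c9");crop(t,110,100,260,240,4,"c10")
b=np.array([.4655,-.1795,0])
for z in(.38,.2,.078): print(np.round(rel(b+[0,0,z],toolR(1.344)),1))
E
```

```text
t 7.03 tcp [740.7552 150.4805 384.0059] jawyaw 1.5359998297765654 ydir [ 0.0054 -0.0119 -0.9999] 
 j [ 0.1288  0.6743 -0.8463  0.784   0.5191  1.8352  1.0887] F [ 0.6402 -0.4779 -0.3509] w 0.07230361226731931
[-263.     6.6 -334.3    0.9   10.2    0.5]
[-264.3  186.5 -331.4    0.9   10.2    0.5]
[-265.1  308.5 -329.4    0.9   10.2    0.5]
```

View pics/c9.png

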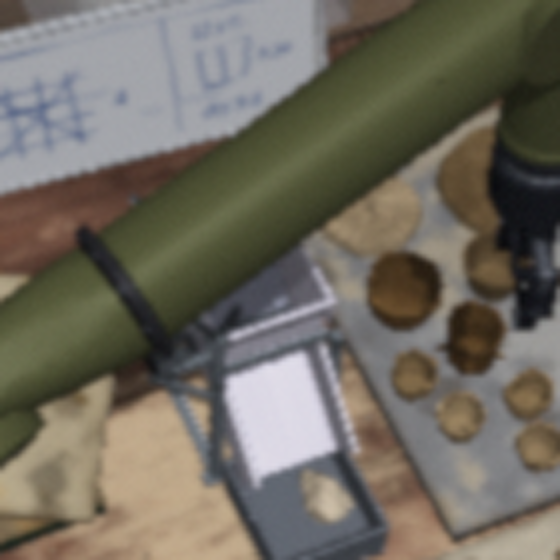

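View pics/c10.png

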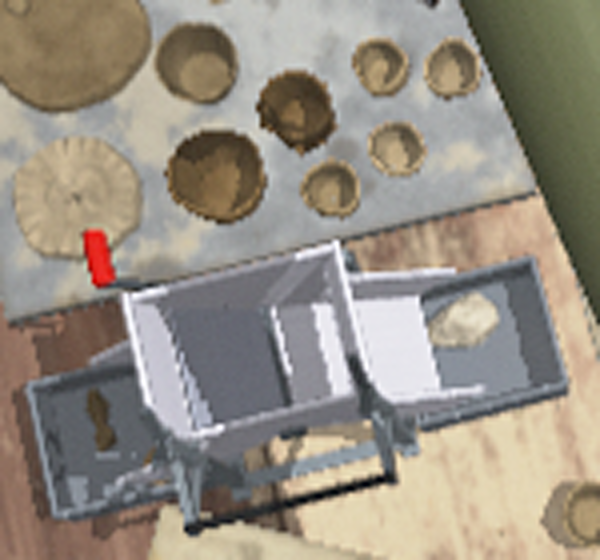

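The lever is fully over: the knob is at c10 (98,258) and the flap covers the dark side. Next is the move to the pan's hoop.

Emit:
arm_command(
  series=[
    [[-1, -33, 6, -42, 0.5, 2, 0], [-1, -66, 6, -84, 0.9, 4, 0.5], [-1, -100, 6, -126, 0.9, 6, 0.5], [-1, -133, 10, -167, 0.9, 8, 0.5], [-1, -166, 30, -209, 0.9, 10, 0.5], [-1, -200, 60, -250, 0.9, 10, 0.5], [-1, -232, 95, -292, 0.9, 10, 0.5], [-1, -263, 130, -333, 0.9, 10, 0.5]],
  ],
)

```text
clock: 8.12
tcp_pos: [0.4663, -0.1805, 0.2576]
orientation: [0.703, -0.077, 0.079, -0.702]
wrist_force: [1.8, -0.7, 0.0]
width: 0.0852
```

```bash
python3 - <<'E'
from mv import *
info()
s=arm.get_image("side");t=arm.get_image("top")
crop(s,220,200,340,320,5,"c11");crop(t,270,150,440,290,4,"c12")
b=np.array([.4655,-.1795,0])
for z in(.2,.078): print(np.round(rel(b+[0,0,z],toolR(1.344)),1))
E
```

```text
t 8.12 tcp [ 466.2938 -180.5356  257.5608] jawyaw 1.3492638570435969 ydir [ 0.0033 -0.0023 -1.    ] 
 j [ 1.138   0.0189 -0.8229  1.7533  0.0153  1.3716  1.6615] F [ 1.8412 -0.73    0.0172] w 0.08523798700796606
[ 3.6 53.9  6.2  0.2 -0.3 -0.4]
[  4.4 175.9   6.5   0.2  -0.3  -0.4]
```

View pics/c11.png

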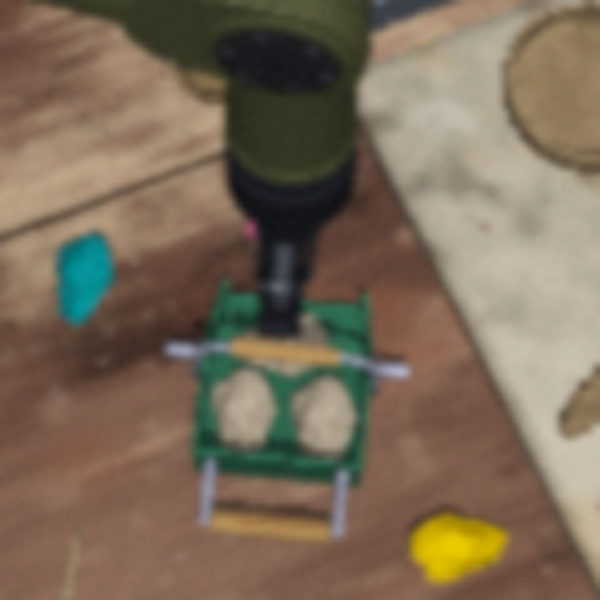

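View pics/c12.png

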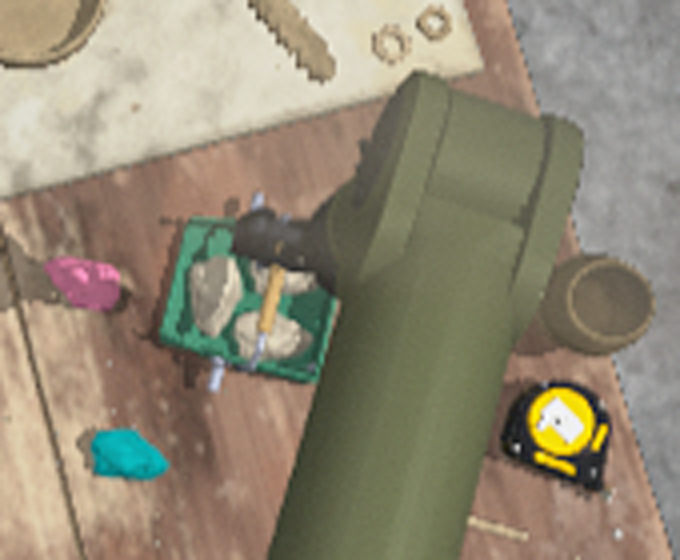

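Emit:
arm_command(
  series=[
    [[-1, 4, 40, 6, 0, 0, 0], [-1, 4, 85, 6, 0, 0, 0], [-1, 4, 125, 6, 0, 0, 0], [-1, 4, 158, 6, 0, 0, 0], [-1, 4, 176, 6, 0, 0, 0], [-1, 4, 176, 6, 0, 0, 0]],
  ],
)

```text
clock: 8.98
tcp_pos: [0.4652, -0.1793, 0.0779]
orientation: [0.703, -0.084, 0.079, -0.702]
wrist_force: [0.2, -0.6, -0.1]
width: 0.0853
```

```bash
python3 - <<'E'
from mv import *
info()
s=arm.get_image("side");crop(s,230,230,330,320,7,"c13")
E
```

```text
t 8.97 tcp [ 465.2332 -179.2872   77.8795] jawyaw 1.3398653245705445 ydir [-0.007  -0.0002 -1.    ] 
 j [ 1.0641  0.2259 -0.8172  1.9678  0.1937  1.033   1.4983] F [ 0.2463 -0.6125 -0.0655] w 0.08534169436817493
```

View pics/c13.png

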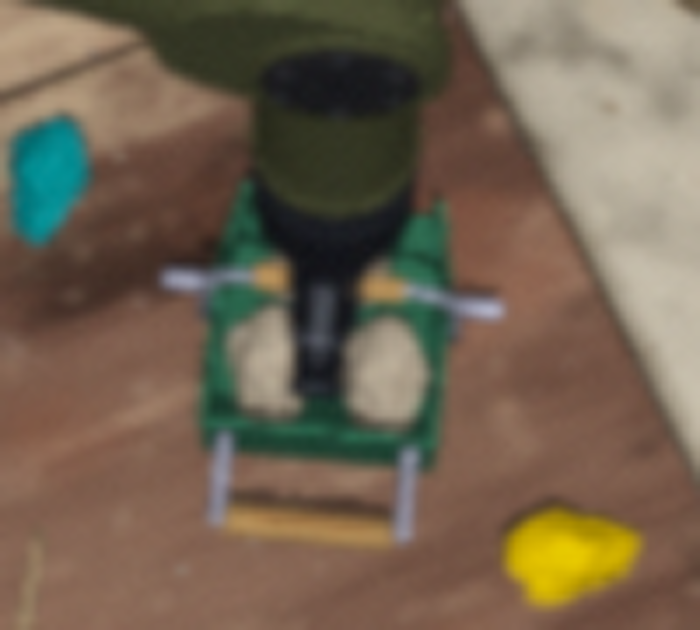

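The bar lies between the fingers. The visible stubs at c13 (272,277) and (382,290) are on either side of the gripper, so it's centred. I'll close with a firm grip.

Emit:
arm_command(
  series=[
    [[1, 0, 0, 0, 0, 0, 0], [1, 0, 0, 0, 0, 0, 0], [1, 0, 0, 0, 0, 0, 0], [1, 0, 0, 0, 0, 0, 0], [1, 0, -8, 0, 0, 0, 0], [1, 0, -20, 0, 0, 0, 0], [1, 0, -30, 0, 0, 0, 0], [1, 0, -30, 0, 0, 0, 0]],
  ],
  force=80,
)

```text
clock: 10.02
tcp_pos: [0.4669, -0.18, 0.1099]
orientation: [0.703, -0.083, 0.08, -0.701]
wrist_force: [1.0, 1.3, -6.8]
width: 0.0104
```

```bash
python3 - <<'E'
from mv import *
info()
s=arm.get_image("side");crop(s,230,220,330,310,7,"c14")
E
```

```text
t 10.03 tcp [ 466.8537 -179.967   109.8737] jawyaw 1.3394872124187749 ydir [-0.0037 -0.0024 -1.    ] 
 j [ 1.0842  0.1794 -0.8287  1.9371  0.1526  1.0903  1.5317] F [ 0.9898  1.2579 -6.8033] w 0.010396559096433444
```

View pics/c14.png

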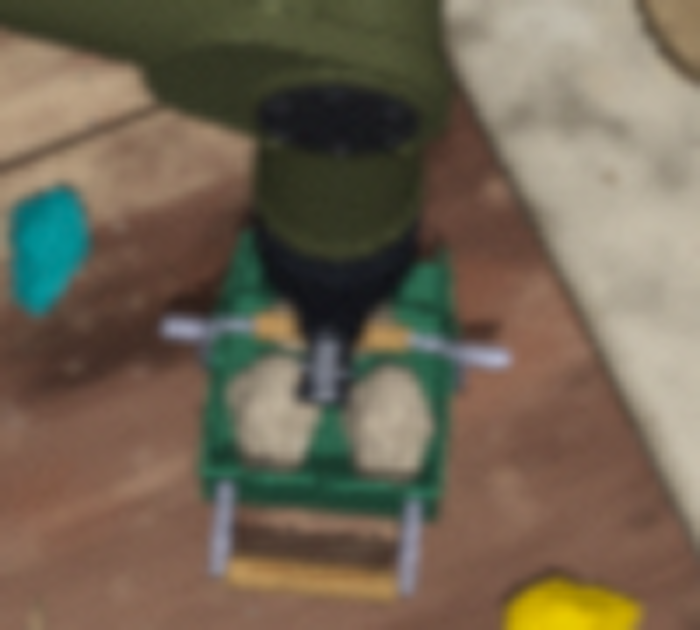

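Emit:
arm_command(
  series=[
    [[1, 0, -12, 0, 0, 0, 0], [1, 0, -35, 0, 0, 0, 0], [1, 0, -70, 0, 0, 0, 0], [1, 0, -110, 0, 0, 0, 0], [1, 0, -150, 0, 0, 0, 0], [1, 0, -190, 0, 0, 0, 0], [1, 0, -225, 0, 0, 0, 0], [1, 0, -250, 0, 0, 0, 0]],
  ],
)

```text
clock: 11.08
tcp_pos: [0.4678, -0.1789, 0.3614]
orientation: [0.704, -0.082, 0.08, -0.701]
wrist_force: [0.5, -0.3, -6.7]
width: 0.0102
```

```bash
python3 - <<'E'
from mv import *
info()
T=Tp(CH,np.array([-79.6,0,370])*mm)[0];print(T,np.round(rel(T,toolR(.27)),1))
s=arm.get_image("side");crop(s,230,160,350,280,5,"c15")
E
```

```text
t 11.07 tcp [ 467.789  -178.9046  361.4495] jawyaw 1.340219200876709 ydir [-0.0032 -0.003  -1.    ] 
 j [ 1.1474 -0.0016 -0.8268  1.564   0.0027  1.5808  1.6609] F [ 0.4762 -0.3051 -6.7499] w 0.01021793928657456
[0.4741 0.3046 0.37  ] [-104.4  -10.   472.1    0.3   61.3   -0. ]
```

View pics/c15.png

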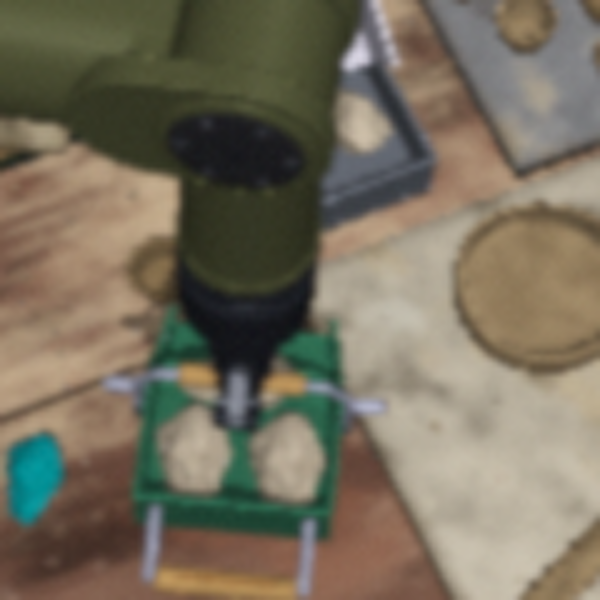

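Emit:
arm_command(
  series=[
    [[1, -2, -5, 10, 0, 1, 0], [1, -7, -10, 32, 0, 4, 0], [1, -14, -15, 64, 0, 8, 0], [1, -23, -20, 102, 0, 13, 0], [1, -31, -22, 142, 0, 18, 0], [1, -40, -22, 182, 0, 23, 0], [1, -49, -22, 222, 0, 28, 0], [1, -58, -22, 262, 0, 33, 0]],
  ],
)

```text
clock: 12.12
tcp_pos: [0.4712, 0.0917, 0.384]
orientation: [0.652, -0.278, 0.279, -0.648]
wrist_force: [0.3, -0.4, -6.6]
width: 0.0103
```

```bash
python3 - <<'E'
from mv import *
info()
T=Tp(CH,np.array([-79.6,0,380])*mm)[0];print(T,np.round(rel(T,toolR(.27)),1))
E
```

```text
t 12.12 tcp [471.2055  91.6952 384.0014] jawyaw 0.7618019605759264 ydir [-0.0009 -0.0061 -1.    ] 
 j [ 1.0053 -0.0941 -1.151   1.5549 -0.0801  1.6268  0.6133] F [ 0.266  -0.3581 -6.6437] w 0.010327537621122537
[0.4741 0.3046 0.38  ] [-152.1    2.7  149.     0.2   28.2    0.3]
```

```bash
python3 - <<'E'
from mv import *
for z in(0,.15,.3): print(atz("top",(97,278),z),atz("top",(80,145),z))
for P in((.66,.129,.39),(.64,.25,.39),(.57,.365,.39)): print(np.round(rel(P,toolR(.55)),1))
E
```

```text
[0.2728 0.6144 0.    ] [0.7311 0.7065 0.    ]
[0.2766 0.5553 0.15  ] [0.6869 0.6377 0.15  ]
[0.2804 0.4961 0.3   ] [0.6427 0.5689 0.3   ]
[103.3  -6.4 162.3   0.3  12.1   0.2]
[  2.   -7.1 231.4   0.3  12.1   0.2]
[-129.5   -7.8  260.1    0.3   12.1    0.2]
```

Emit:
arm_command(
  series=[
    [[1, 6, -1, 10, 0, 0, 0], [1, 20, -3, 32, 0, 2, 0], [1, 39, -5, 62, 0, 4, 0], [1, 60, -6, 95, 0, 6, 0], [1, 78, -6, 126, 0, 8, 0], [1, 92, -6, 148, 0, 10, 0], [1, 100, -6, 159, 0, 12, 0], [1, 100, -6, 166, 0, 13, 0]],
  ],
)

```text
clock: 13.12
tcp_pos: [0.6605, 0.1342, 0.3879]
orientation: [0.617, -0.35, 0.35, -0.612]
wrist_force: [-0.7, -0.1, -6.2]
width: 0.0105
```

```bash
python3 - <<'E'
from mv import *
info()
for P in((.65,.25,.39),(.57,.365,.39)): print(np.round(rel(P,toolR(.27)),1))
E
```

```text
t 13.12 tcp [660.5431 134.2375 387.95  ] jawyaw 0.5340288936440312 ydir [-0.0036 -0.0061 -1.    ] 
 j [ 0.3883  0.5533 -1.0933  1.06    0.5006  1.7837  0.0096] F [-0.6533 -0.1266 -6.2353] w 0.010492692502364474
[-105.    -2.7   49.8    0.3   15.1    0.2]
[-244.7   -3.1   39.5    0.3   15.1    0.2]
```

Emit:
arm_command(
  series=[
    [[1, -8, -2, 6, 0, 1, 0], [1, -26, -2, 16, 0, 2, 0], [1, -55, -2, 29, 0, 4, 0], [1, -90, -2, 40, 0, 6, 0], [1, -128, -2, 46, 0, 8, 0], [1, -166, -3, 46, 0, 11, 0], [1, -200, -3, 44, 0, 13, 0], [1, -226, -3, 41, 0, 15, 0]],
  ],
)

```text
clock: 14.12
tcp_pos: [0.5781, 0.3521, 0.3904]
orientation: [0.566, -0.427, 0.427, -0.561]
wrist_force: [-0.1, 0.4, -5.5]
width: 0.0103
```

```bash
python3 - <<'E'
from mv import *
info()
T=Tp(CH,np.array([-79.6,0,380])*mm)[0];print(T,np.round(rel(T,toolR(.27)),1))
E
```

```text
t 14.12 tcp [578.1483 352.1209 390.425 ] jawyaw 0.27391877928005054 ydir [-0.0039 -0.0055 -1.    ] 
 j [ 0.018   0.5475 -1.0539  1.0438  0.4815  1.7861 -0.5837] F [-0.1402  0.4007 -5.4678] w 0.01033706907483586
[0.4741 0.3046 0.38  ] [  17.6   11.1 -113.     0.3    0.2    0.2]
```

Emit:
arm_command(
  series=[
    [[1, 1, 0, -6, 0, 0, 0], [1, 3, 2, -22, 0, 0, 0], [1, 7, 4, -46, 0, 0, 0], [1, 11, 7, -72, 0, 0, 0], [1, 15, 9, -95, 0, 0, 0], [1, 17, 10, -108, 0, 0, 0], [1, 18, 11, -113, 0, 0, 0], [1, 18, 11, -113, 0, 0, 0]],
  ],
)

```text
clock: 15.12
tcp_pos: [0.4744, 0.3035, 0.3803]
orientation: [0.566, -0.427, 0.428, -0.561]
wrist_force: [1.2, 0.4, -5.7]
width: 0.0103
```

```bash
python3 - <<'E'
from mv import *
info()
s=arm.get_image("side");t=arm.get_image("top");cv2.imwrite("pics/s16.png",s);cv2.imwrite("pics/t16.png",t)
crop(s,210,40,330,170,5,"c16");crop(t,100,130,270,290,4,"c17")
E
```

```text
t 15.12 tcp [474.3638 303.5499 380.329 ] jawyaw 0.27283180705866444 ydir [-0.0027 -0.0064 -1.    ] 
 j [ 0.3363  0.2734 -1.179   1.3776  0.2556  1.6612 -0.5344] F [ 1.2217  0.3681 -5.7215] w 0.010285403834746357
```

View pics/c16.png

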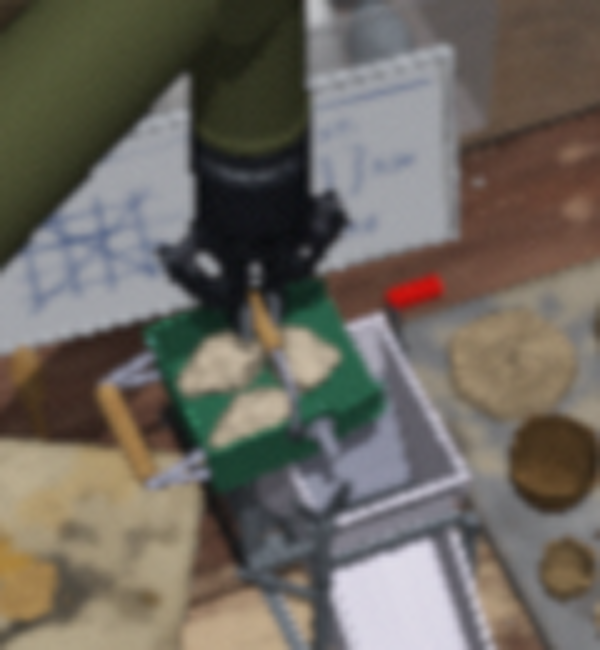

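View pics/c17.png

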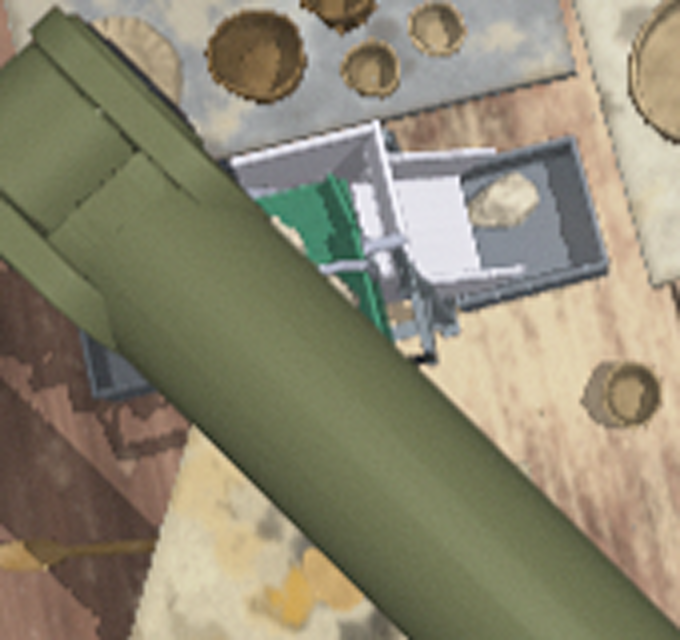

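All three lumps are still in the pan. I'll overlay the predicted pan pose to check alignment before lowering.

```bash
cat >> ov.py <<'E'
def pan_segs(p,z0,pitch=0):
    S=[]
    def f(P):
        P=np.array(P,float);x,z=P[:,0],P[:,2]-28;c,s=np.cos(pitch),np.sin(pitch)
        return np.c_[c*x+s*z,P[:,1],-s*x+c*z+28+z0]
    S+=seg(p,f([(52,59,46),(-80,59,46),(-80,-59,46),(52,-59,46)]),(0,255,255))
    S+=seg(p,f([(0,59,28),(0,86,28)]),(255,0,255))+seg(p,f([(0,-59,28),(0,-86,28)]),(255,0,255))
    S+=seg(p,f([(-120,-42,22),(-120,42,22)]),(255,255,0))
    return S
E
python3 - <<'E'
from mv import *
p=np.r_[Tp(CH,[[-.060,0,0]])[0][:2],.27]
p=p+np.r_[.4744-.4741,.3035-.3046,.003]
for n,im,b in(("side","s16",(210,80,320,150)),("top","t16",(140,150,240,230))):
    overlay(n,cv2.imread(f"pics/{im}.png"),pan_segs(p,302)+chute_segs(CH),*b,7,"o_"+im)
E
```

```text
(no output)
```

View pics/o_s16.png

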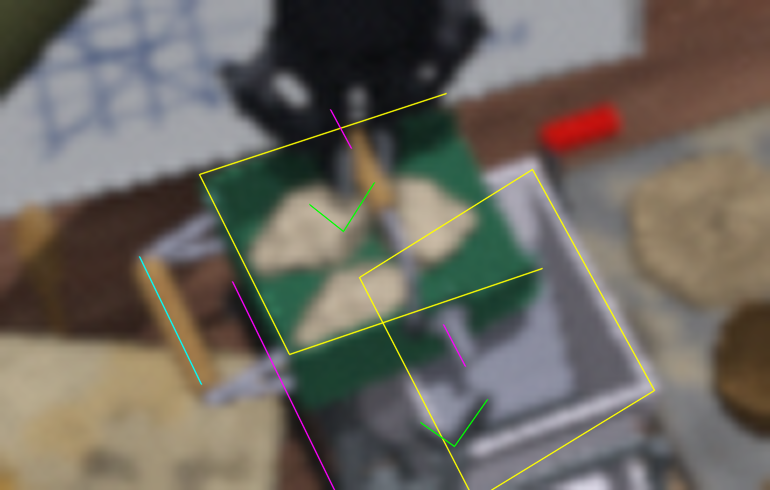

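View pics/o_t16.png

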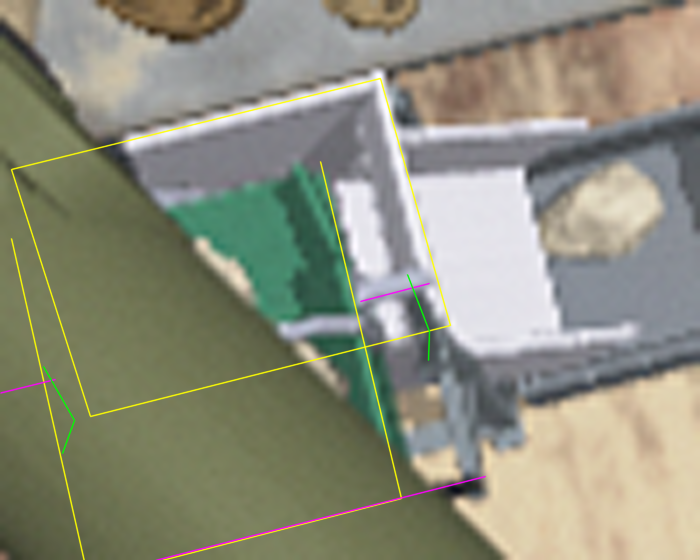

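Emit:
arm_command(
  series=[
    [[1, 0, 6, -1, 0, 0, 0], [1, 0, 16, -3, 0, 0, 0], [1, 0, 28, -3, 0, 0, 0], [1, 0, 40, -3, 0, 0, 0], [1, 0, 52, -3, 0, 0, 0], [1, 0, 60, -3, 0, 0, 0], [1, 0, 64, -3, 0, 0, 0], [1, 0, 64, -3, 0, 0, 0]],
  ],
)

```text
clock: 16.23
tcp_pos: [0.4716, 0.3027, 0.3161]
orientation: [0.566, -0.427, 0.427, -0.561]
wrist_force: [-0.7, -0.3, -5.7]
width: 0.0102
```

```bash
python3 - <<'E'
from mv import *
info()
s=arm.get_image("side");t=arm.get_image("top");cv2.imwrite("pics/s18.png",s);cv2.imwrite("pics/t18.png",t)
p=np.r_[Tp(CH,[[-.060,0,0]])[0][:2],.27]
for n,im,b in(("side","s18",(210,80,320,150)),("top","t18",(140,150,240,230))):
    overlay(n,cv2.imread(f"pics/{im}.png"),pan_segs(p,238)+chute_segs(CH),*b,7,"o_"+im)
E
```

```text
t 16.23 tcp [471.6401 302.7462 316.0847] jawyaw 0.27320768969198495 ydir [-0.0036 -0.0054 -1.    ] 
 j [ 0.3641  0.2723 -1.1773  1.5072  0.2525  1.5354 -0.5373] F [-0.6618 -0.2896 -5.7016] w 0.010200124738019225
```

View pics/o_s18.png

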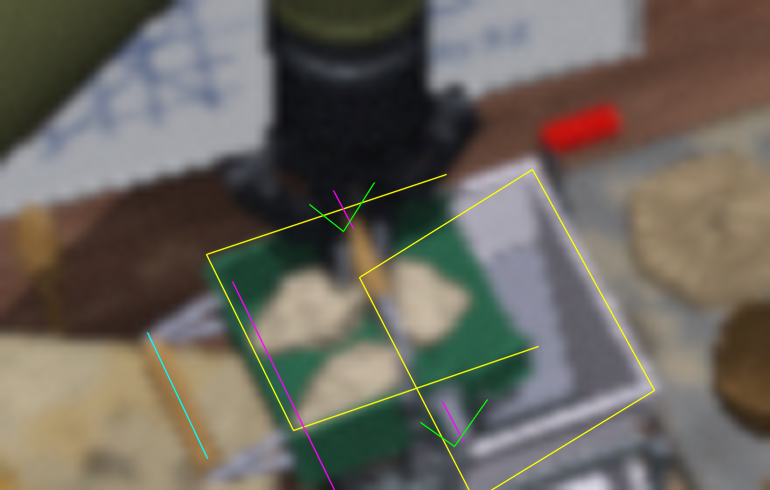

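View pics/o_t18.png

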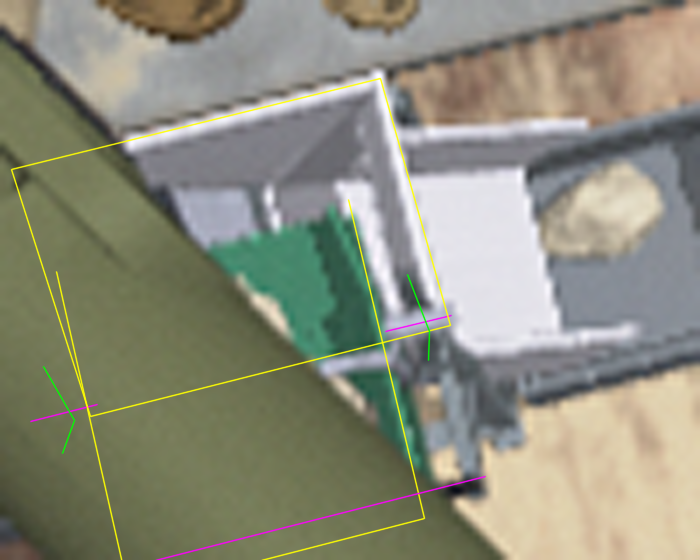

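Emit:
arm_command(
  series=[
    [[1, 0, 3, 0, 0, 0, 0], [1, 0, 6, 0, 0, 0, 0], [1, 0, 9, 0, 0, 0, 0], [1, 0, 11, 0, 0, 0, 0], [1, 0, 11, 0, 0, 0, 0]],
  ],
)

```text
clock: 16.95
tcp_pos: [0.4721, 0.3033, 0.3063]
orientation: [0.565, -0.427, 0.428, -0.562]
wrist_force: [1.2, 0.2, 0.0]
width: 0.0105
```

```bash
python3 -c "
from mv import *
info()"
```

```text
t 16.95 tcp [472.063  303.2593 306.2506] jawyaw 0.27311423676845464 ydir [-0.0018 -0.0042 -1.    ] 
 j [ 0.3647  0.2751 -1.176   1.5249  0.2555  1.5149 -0.5401] F [1.1663 0.1997 0.01  ] w 0.010450814736758792
```

Emit:
arm_command(
  series=[
    [[1, 0, 2, 0, 0, 0, 0], [1, 0, 2, 0, 0, 0, 0]],
  ],
)

```text
clock: 17.2
tcp_pos: [0.4723, 0.3034, 0.3061]
orientation: [0.565, -0.426, 0.428, -0.562]
wrist_force: [-1.4, -1.8, 7.6]
width: 0.0103
```

```bash
python3 - <<'E'
from mv import *
info()
s=arm.get_image("side");t=arm.get_image("top");cv2.imwrite("pics/s19.png",s);cv2.imwrite("pics/t19.png",t)
p=np.r_[Tp(CH,[[-.060,0,0]])[0][:2],.27]
for n,im,b in(("side","s19",(210,80,320,150)),("top","t19",(140,150,240,230))):
    overlay(n,cv2.imread(f"pics/{im}.png"),pan_segs(p,227)+chute_segs(CH),*b,7,"o_"+im)
E
```

```text
t 17.2 tcp [472.2876 303.4232 306.0851] jawyaw 0.27290512781048365 ydir [-0.0002 -0.0042 -1.    ] 
 j [ 0.3648  0.2745 -1.1762  1.5256  0.2562  1.5133 -0.5407] F [-1.3923 -1.844   7.6026] w 0.010338226466902488
```

View pics/o_s19.png

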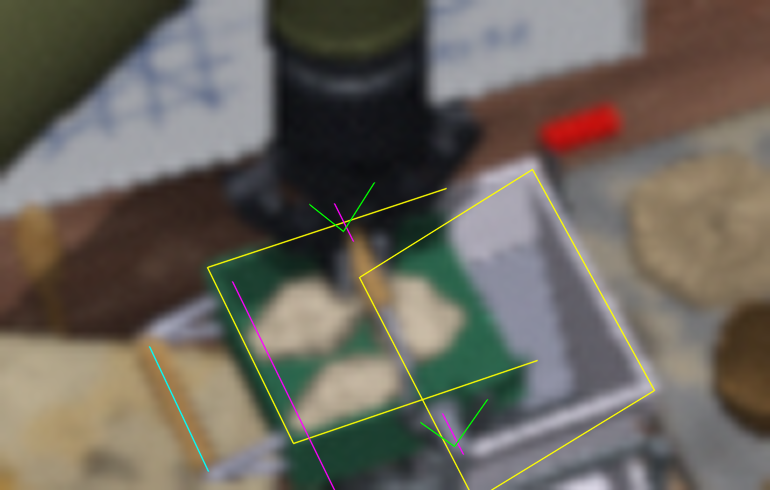

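View pics/o_t19.png

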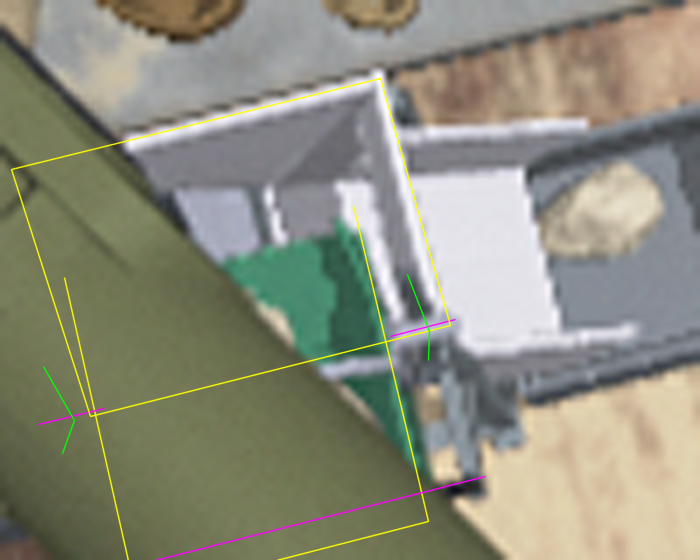

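Emit:
arm_command(
  series=[
    [[0.3, 0, 0, 0, 0, 0, 0], [-0.3, 0, 0, 0, 0, 0, 0], [-1, 0, 0, 0, 0, 0, 0], [-1, 0, 0, 0, 0, 0, 0], [-1, 0, -20, 0, 0, 0, 0], [-1, 0, -60, 0, 0, 0, 0], [-1, 0, -100, 0, 0, 0, 0]],
  ],
)

```text
clock: 18.18
tcp_pos: [0.4721, 0.3036, 0.407]
orientation: [0.565, -0.427, 0.428, -0.562]
wrist_force: [0.7, 0.4, 1.0]
width: 0.0857
```

```bash
python3 - <<'E'
from mv import *
info()
s=arm.get_image("side");t=arm.get_image("top");cv2.imwrite("pics/s20.png",s);cv2.imwrite("pics/t20.png",t)
p=np.r_[Tp(CH,[[-.060,0,0]])[0][:2],.27]
for n,im,b in(("side","s20",(210,80,320,150)),("top","t20",(140,150,240,230))):
    overlay(n,cv2.imread(f"pics/{im}.png"),pan_segs(p,227)+chute_segs(CH),*b,7,"o_"+im)
T=Tp(CH,[[-.18,0,.32]])[0];print(T,rel(T,toolR(.27)))
E
```

```text
t 18.18 tcp [472.1045 303.6127 406.9774] jawyaw 0.2728437525438244 ydir [-0.0007 -0.0046 -1.    ] 
 j [ 0.3275  0.269  -1.1818  1.3274  0.2535  1.7095 -0.5336] F [0.6755 0.442  1.0208] w 0.08569380282635851
[0.3773 0.2778 0.32  ] [   0.5436   89.6464 -100.0437   -0.2566    0.182     0.0833]
```

View pics/o_s20.png

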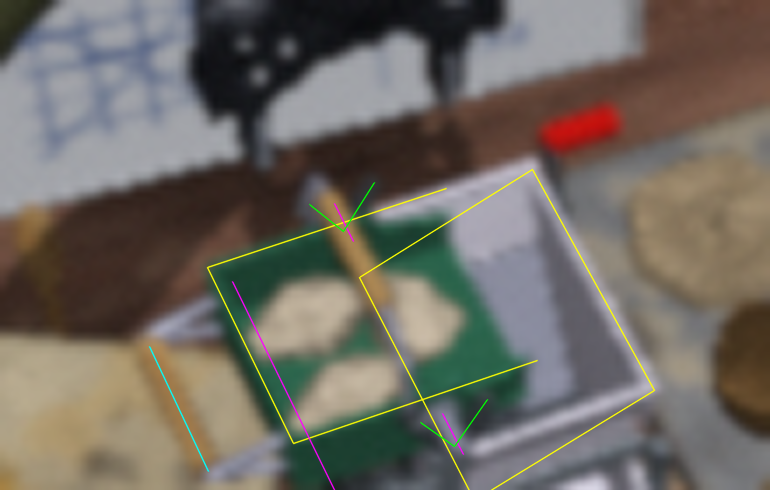

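View pics/o_t20.png

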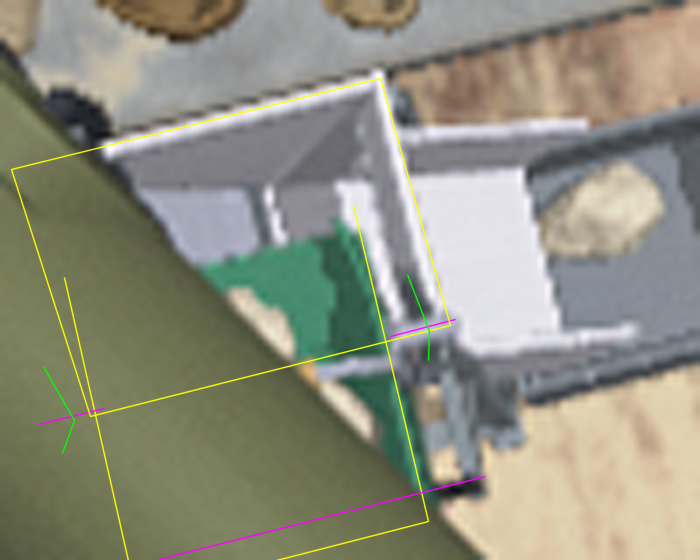

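The pan stayed put on release and all three lumps are in it. Joint 3 is close to its limit, so I'll loop back with the arm tucked in and then swing out again. That should bring joint 3 back towards mid-range before I take the tail grip.

Emit:
arm_command(
  series=[
    [[-1, 47, 0, -21, 0, 0, 0], [-1, 95, 0, -42, 0, 0, 0], [-1, 142, 0, -63, 0, 0, 0], [-1, 198, 0, -72, 0, 0, 0], [-1, 255, 0, -81, 0, 0, 0], [0.2, 311, 0, -89, 0, 0, 0], [0.2, 318, 0, -40, 0, 0, 0], [0.2, 328, 0, 15, 0, 0, 0]],
  ],
)

```text
clock: 19.27
tcp_pos: [0.5771, -0.0083, 0.4109]
orientation: [-0.562, 0.427, -0.431, 0.563]
wrist_force: [-0.9, 0.1, 1.9]
width: 0.0348
```

```bash
python3 - <<'E'
from mv import *
info()
for P in((.68,0,.4),(.66,.2,.4),(.57,.37,.4)): print(np.round(rel(P,toolR(.273)),1))
s=arm.get_image("side");t=arm.get_image("top");cv2.imwrite("pics/s21.png",s);cv2.imwrite("pics/t21.png",t)
p=np.r_[Tp(CH,[[-.062,-.0005,0]])[0][:2],.273]
for n,im,b in(("side","s21",(210,80,320,150)),("top","t21",(130,160,230,250))):
    overlay(n,cv2.imread(f"pics/{im}.png"),pan_segs(p,228),*b,6.5,"o_"+im)
E
```

```text
t 19.27 tcp [577.125   -8.3362 410.9318] jawyaw 0.2680919656320912 ydir [ 0.0058 -0.0024 -1.    ] 
 j [ 0.7911  0.2637 -1.0386  1.2899  0.2324  1.7065  0.0693] F [-0.9175  0.1155  1.8797] w 0.03479912539604696
[ 19.2  11.5 101.4  -0.3  -0.3   0.2]
[-179.    10.9  135.    -0.3   -0.3    0.2]
[-366.7   10.    93.3   -0.3   -0.3    0.2]
```

View pics/o_s21.png

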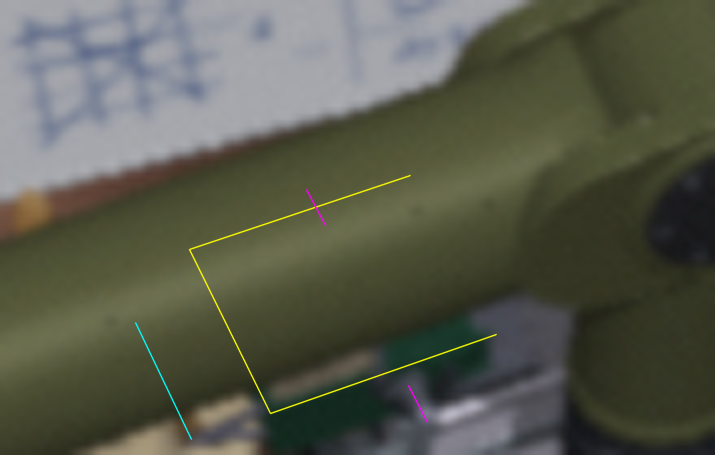

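View pics/o_t21.png

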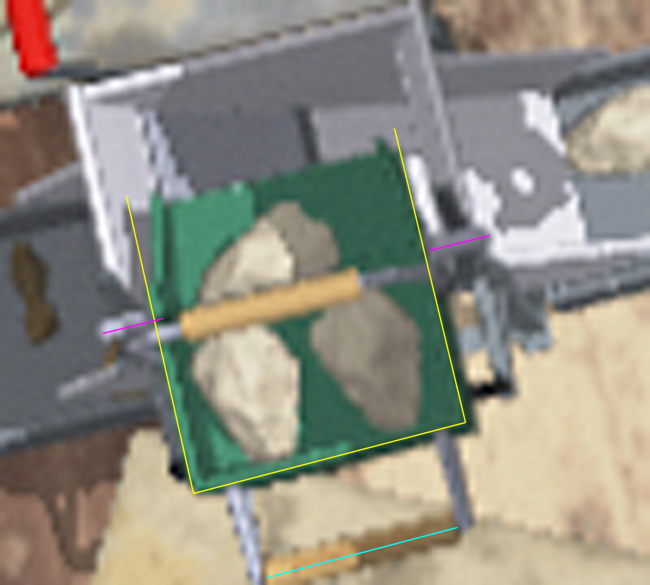

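The pan sits well in the cradle: the top overlay agrees to about 1 px, with the tail bar centred at o_t21 (362,556). I'll carry on with the loop to gain more joint-3 margin.

```bash
python3 - <<'E'
from mv import *
for P in((.47,-.08,.4),(.44,-.2,.4),(.65,-.2,.4)): print(np.round(rel(P,toolR(.273)),1))
E
```

```text
[  38.9    2.4 -125.4    0.1   -0.    -0.7]
[ 146.4    1.2 -186.6    0.1   -0.    -0.7]
[202.9   0.   15.7   0.1  -0.   -0.7]
```

Emit:
arm_command(
  series=[
    [[0.2, 15, 0, -50, 0, 0, 0], [0.2, 38, 0, -105, 0, 0, 0], [0.2, 80, 0, -145, 0, 0, 0], [0.2, 115, 0, -168, 0, 0, 0], [0.2, 146, 0, -186, 0, 0, 0], [0.2, 160, 0, -130, 0, 0, 0], [0.2, 174, 0, -75, 0, 0, 0], [0.2, 188, 0, -20, 0, 0, 0]],
  ],
)

```text
clock: 20.38
tcp_pos: [0.6128, -0.1963, 0.4001]
orientation: [-0.561, 0.432, -0.424, 0.565]
wrist_force: [-1.1, -1.7, 1.5]
width: 0.0341
```

```bash
python3 - <<'E'
from mv import *
info()
for P in((.68,-.1,.4),(.68,.1,.4),(.66,.22,.4),(.57,.37,.4)): print(np.round(rel(P,toolR(.273)),1))
E
```

```text
t 20.38 tcp [ 612.7511 -196.2976  400.1419] jawyaw 0.2701893570860265 ydir [-0.0054  0.0106 -0.9999] 
 j [ 0.9042  0.4367 -0.9686  1.1233  0.3514  1.7537  0.3172] F [-1.0565 -1.6834  1.4913] w 0.034117967974742286
[-74.9   0.8  90.5   0.1  -0.2  -0.7]
[-267.6    2.9  143.9    0.1   -0.2   -0.7]
[-388.6    4.3  156.7    0.1   -0.2   -0.7]
[-557.1    6.4  110.     0.1   -0.2   -0.7]
```

Emit:
arm_command(
  series=[
    [[0.2, -35, 0, 50, 0, 0, -0.7], [0.2, -80, 0, 90, 0, 0, -0.7], [0.2, -138, 1, 110, 0, 0, -0.7], [0.2, -196, 2, 128, 0, 0, -0.7], [0.2, -256, 3, 143, 0, 0, -0.7], [0.2, -316, 4, 150, 0, 0, -0.7], [0.2, -376, 4, 155, 0, 0, -0.7], [0.2, -432, 4, 145, 0, 0, -0.7]],
  ],
)

```text
clock: 21.38
tcp_pos: [0.6363, 0.2609, 0.4]
orientation: [0.564, -0.428, 0.427, -0.562]
wrist_force: [0.8, 0.3, 0.2]
width: 0.034
```

```bash
python3 - <<'E'
from mv import *
info()
T=Tp(CH,[[-.182,-.0005,.34],[-.182,-.0005,.231]])
for P in((.57,.37,.4),(.47,.32,.4),T[0],T[1]): print(np.round(rel(P,toolR(.273)),1))
E
```

```text
t 21.38 tcp [636.3002 260.9064 399.9564] jawyaw 0.2711796279307607 ydir [-0.003  -0.0012 -1.    ] 
 j [ 0.1189  0.549  -0.9824  0.99    0.4608  1.8018 -0.4052] F [0.7625 0.2958 0.2414] w 0.0340249829020058
[-122.9    0.   -34.7    0.2   -0.1    0. ]
[-101.5    0.4 -144.4    0.2   -0.1    0. ]
[ -85.2   60.7 -246.8    0.2   -0.1    0. ]
[ -85.2  169.7 -246.4    0.2   -0.1    0. ]
```

Emit:
arm_command(
  series=[
    [[0.2, -55, 0, -10, 0, 0, 0], [0.2, -108, 0, -26, 0, 0, 0], [0.2, -118, 0, -75, 0, 0, 0], [0.2, -110, 0, -125, 0, 0, 0], [0.2, -100, 5, -175, 0, 0, 0], [0.2, -90, 15, -222, 0, 0, 0], [0.2, -85, 35, -244, 0, 0, 0], [0.2, -85, 60, -247, 0, 0, 0]],
  ],
)

```text
clock: 22.38
tcp_pos: [0.3745, 0.2755, 0.3402]
orientation: [0.564, -0.427, 0.43, -0.561]
wrist_force: [0.6, 0.2, 0.4]
width: 0.0345
```

```bash
python3 - <<'E'
from mv import *
info()
T=Tp(CH,[[-.182,-.0005,.34],[-.182,-.0005,.231]])
for P in(T[0],T[1]): print(np.round(rel(P,toolR(.273)),1))
s=arm.get_image("side");t=arm.get_image("top");cv2.imwrite("pics/s22.png",s);cv2.imwrite("pics/t22.png",t)
crop(s,200,60,310,160,6,"c22");crop(t,120,140,250,270,5,"c23")
print(proj("side",T[1]+[0,0,.019]),proj("side",T[0]))
E
```

```text
t 22.38 tcp [374.5384 275.515  340.212 ] jawyaw 0.26830952787152473 ydir [ 0.0012 -0.0053 -1.    ] 
 j [ 0.5468 -0.1642 -1.0882  1.672  -0.1401  1.5482 -0.2641] F [0.6472 0.1894 0.3594] w 0.03446684885676652
[-1.   0.2  1.3  0.  -0.3  0.3]
[ -1.5 109.2   1.3   0.   -0.3   0.3]
[[234.5462 137.9234]] [[232.7794 122.2312]]
```

View pics/c22.png

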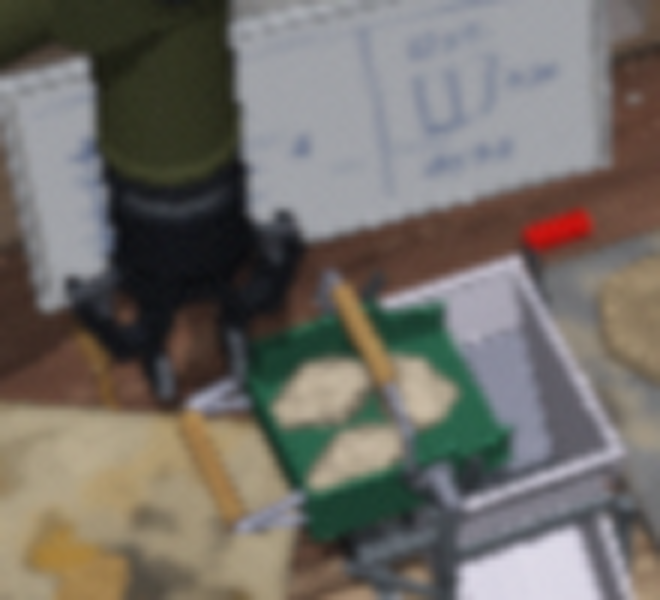

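View pics/c23.png

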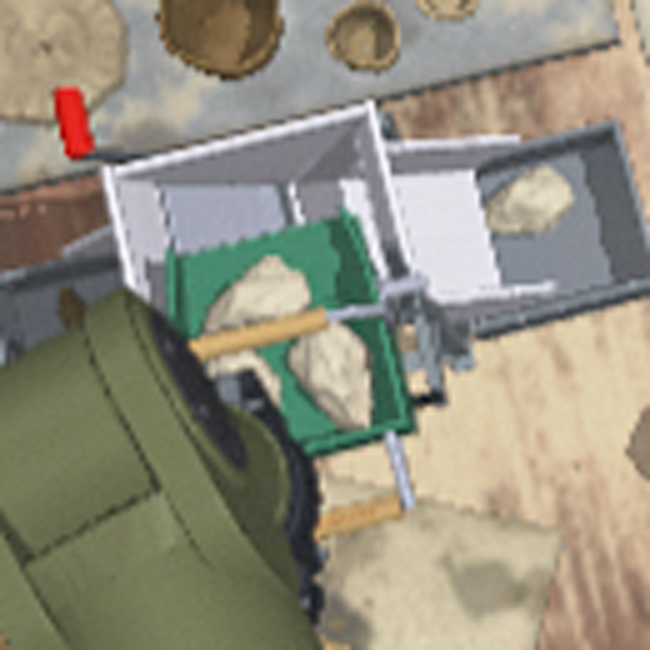

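Emit:
arm_command(
  series=[
    [[0.2, -1, 20, 2, 0, 0, 0], [0.2, -1, 45, 2, 0, 0, 0], [0.2, -1, 70, 2, 0, 0, 0], [0.2, -1, 92, 2, 0, 0, 0], [0.2, -1, 106, 2, 0, 0, 0], [0.2, -1, 109, 2, 0, 0, 0], [0.2, -1, 109, 2, 0, 0, 0]],
  ],
)

```text
clock: 23.35
tcp_pos: [0.3752, 0.2765, 0.2301]
orientation: [0.565, -0.428, 0.428, -0.561]
wrist_force: [0.5, 0.0, 0.0]
width: 0.0345
```

```bash
python3 - <<'E'
from mv import *
info()
s=arm.get_image("side");cv2.imwrite("pics/s24.png",s)
crop(s,200,80,310,170,7,"c24")
E
```

```text
t 23.35 tcp [375.189  276.4597 230.1058] jawyaw 0.27002291895161085 ydir [-0.004  -0.0049 -1.    ] 
 j [ 0.5404 -0.0787 -1.1619  1.8521 -0.0726  1.3276 -0.3324] F [0.546  0.0265 0.0303] w 0.034490931850867865
```

View pics/c24.png

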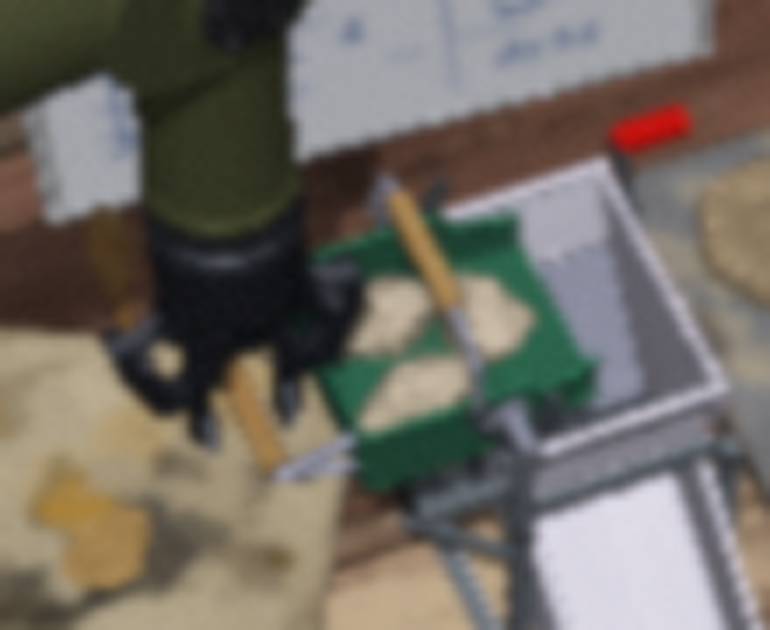

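The tail grip is between the fingers and nothing is touching. Closing.

Emit:
arm_command(
  series=[
    [[1, 0, 0, 0, 0, 0, 0], [1, 0, 0, 0, 0, 0, 0], [1, 0, 0, 0, 0, 0, 0]],
  ],
  force=50,
)

```text
clock: 23.78
tcp_pos: [0.3762, 0.2769, 0.2311]
orientation: [0.564, -0.428, 0.429, -0.561]
wrist_force: [2.0, 0.5, 2.5]
width: 0.0145
```

```bash
python3 - <<'E'
from mv import *
info()
# arc plan relative to current grasp: bar rel pin (-120,-6)
for th in (5,10,15,20,25,30,35,40,45,50):
    t=np.radians(th);c,s=np.cos(t),np.sin(t)
    print(th,'dz(toolz fwd)',round(-120*c-6*s+120,1),'dy(down+)',round(-(120*s-6*c+6),1))
E
```

```text
t 23.77 tcp [376.207  276.9086 231.0572] jawyaw 0.2697484753539882 ydir [-0.0013 -0.004  -1.    ] 
 j [ 0.5406 -0.0794 -1.1617  1.8505 -0.0725  1.3268 -0.3323] F [2.0259 0.4836 2.4508] w 0.014452527950900941
5 dz(toolz fwd) -0.1 dy(down+) -10.5
10 dz(toolz fwd) 0.8 dy(down+) -20.9
15 dz(toolz fwd) 2.5 dy(down+) -31.3
20 dz(toolz fwd) 5.2 dy(down+) -41.4
25 dz(toolz fwd) 8.7 dy(down+) -51.3
30 dz(toolz fwd) 13.1 dy(down+) -60.8
35 dz(toolz fwd) 18.3 dy(down+) -69.9
40 dz(toolz fwd) 24.2 dy(down+) -78.5
45 dz(toolz fwd) 30.9 dy(down+) -86.6
50 dz(toolz fwd) 38.3 dy(down+) -94.1
```

Emit:
arm_command(
  series=[
    [[1, 0, -5, 0, 0, 0, 0], [1, 0, -13, 0, 0, 0, 0], [1, 0, -21, 1, 0, 0, 0], [1, 0, -31, 2.5, 0, 0, 0], [1, 0, -41, 5, 0, 0, 0], [1, 0, -51, 9, 0, 0, 0], [1, 0, -61, 13, 0, 0, 0], [1, 0, -61, 13, 0, 0, 0]],
  ],
)

```text
clock: 24.78
tcp_pos: [0.3893, 0.2807, 0.2927]
orientation: [0.564, -0.428, 0.429, -0.561]
wrist_force: [2.4, 0.9, -2.2]
width: 0.0146
```

```bash
python3 - <<'E'
from mv import *
info()
s=arm.get_image("side");cv2.imwrite("pics/s25.png",s)
crop(s,210,60,340,190,5,"c25");crop(arm.get_image("top"),120,140,250,270,5,"c26")
E
```

```text
t 24.77 tcp [389.2962 280.6577 292.6673] jawyaw 0.2696231370730265 ydir [-0.0012 -0.0034 -1.    ] 
 j [ 0.5467 -0.0733 -1.1536  1.7262 -0.0654  1.4483 -0.3281] F [ 2.4342  0.8531 -2.1658] w 0.01457729041890263
```

View pics/c25.png

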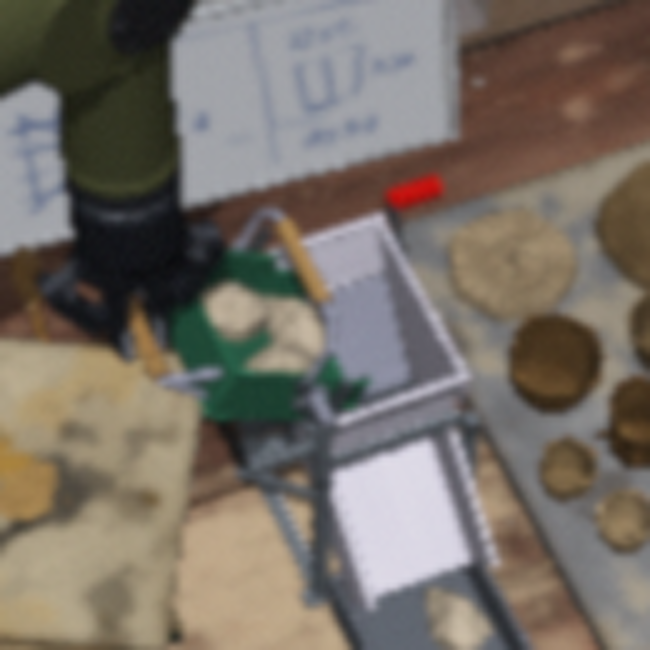

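View pics/c26.png

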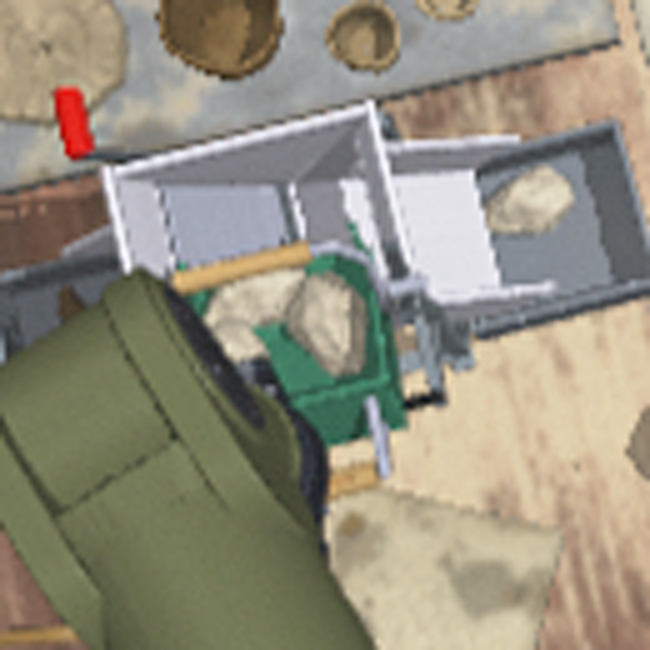

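At about 30° the lumps are beginning to slide. Carrying on along the arc.

Emit:
arm_command(
  series=[
    [[1, 0, -5, 2.5, 0, 0, 0], [1, 0, -9, 5, 0, 0, 0], [1, 0, -14, 8, 0, 0, 0], [1, 0, -18, 11, 0, 0, 0], [1, 0, -22, 14.5, 0, 0, 0], [1, 0, -26, 18, 0, 0, 0], [1, 0, -30, 21.5, 0, 0, 0], [1, 0, -30, 21.5, 0, 0, 0]],
  ],
)

```text
clock: 25.88
tcp_pos: [0.4098, 0.2864, 0.322]
orientation: [0.564, -0.428, 0.428, -0.561]
wrist_force: [3.0, 1.0, -3.9]
width: 0.0144
```

```bash
python3 - <<'E'
from mv import *
info()
s=arm.get_image("side")
crop(s,210,60,340,190,5,"c27");crop(arm.get_image("top"),120,140,250,270,5,"c28")
E
```

```text
t 25.88 tcp [409.8047 286.4121 321.9876] jawyaw 0.26987413148150596 ydir [-0.0021 -0.0035 -1.    ] 
 j [ 0.5272  0.0188 -1.1869  1.6323  0.0189  1.5061 -0.3911] F [ 3.0433  1.0317 -3.9273] w 0.014424457709775547
```

View pics/c27.png

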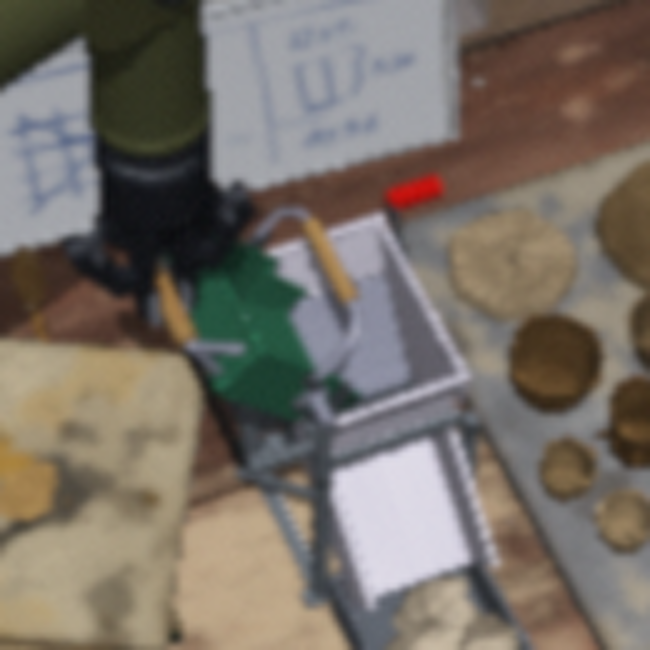

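View pics/c28.png

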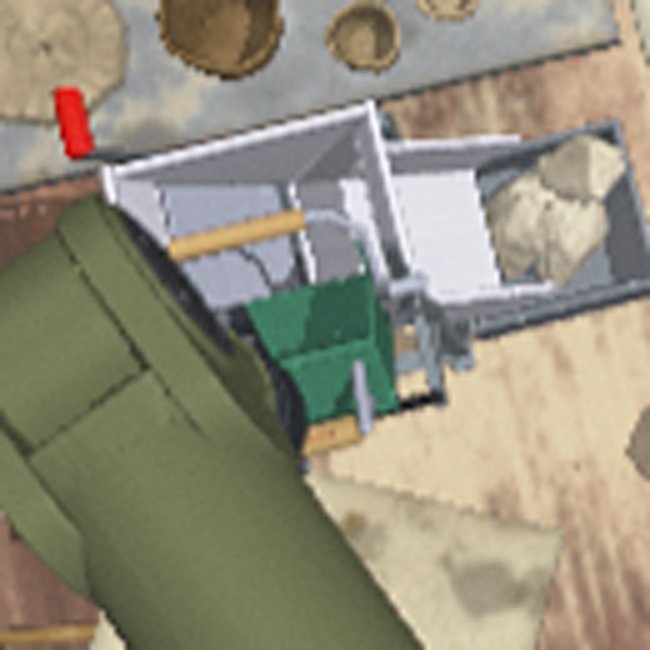

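```bash
python3 - <<'E'
from mv import *
t=arm.get_image("top");s=arm.get_image("side")
a=cv2.resize(t[155:215,200:260],(400,400),interpolation=cv2.INTER_CUBIC)
b=cv2.resize(s[160:210,270:320],(400,400),interpolation=cv2.INTER_CUBIC)
cv2.imwrite("pics/c29.png",np.hstack([a,b]))
E
```

```text
(no output)
```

View pics/c29.png

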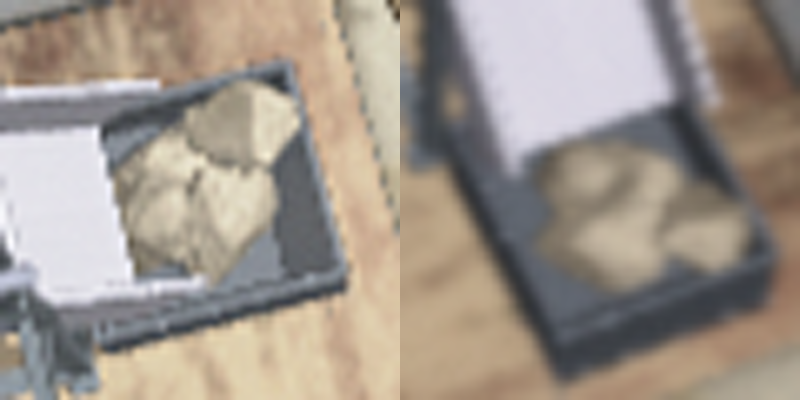

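Four pale lumps now show in the pale tub (the original plus three), and the pan interior I can see is empty. Lowering back along the arc.

Emit:
arm_command(
  series=[
    [[1, 0, 8, -7, 0, 0, 0], [1, 0, 17, -14, 0, 0, 0], [1, 0, 26, -20, 0, 0, 0], [1, 0, 35, -25.5, 0, 0, 0], [1, 0, 45, -29.5, 0, 0, 0], [1, 0, 54, -32.5, 0, 0, 0], [1, 0, 63, -34.5, 0, 0, 0], [1, 0, 71, -35.5, 0, 0, 0]],
  ],
)

```text
clock: 27.08
tcp_pos: [0.375, 0.2766, 0.2503]
orientation: [0.564, -0.428, 0.429, -0.561]
wrist_force: [2.9, 1.2, -0.5]
width: 0.0142
```

```bash
python3 - <<'E'
from mv import *
info()
print(rel((.3762,.2769,.2311),toolR(.27)))
E
```

```text
t 27.07 tcp [374.9707 276.5923 250.2554] jawyaw 0.26982645215843665 ydir [-0.002  -0.0041 -1.    ] 
 j [ 0.5502 -0.1084 -1.1502  1.8232 -0.0987  1.3678 -0.3076] F [ 2.8567  1.2136 -0.5116] w 0.014181677954223523
[-0.0337 19.1514  1.3254  0.175  -0.0096  0.1939]
```

Emit:
arm_command(
  series=[
    [[1, 0, 5, 0, 0, 0, 0], [1, 0, 10, 0.5, 0, 0, 0], [1, 0, 14, 1, 0, 0, 0], [1, 0, 17.5, 1, 0, 0, 0], [1, 0, 19, 1, 0, 0, 0], [1, 0, 19, 1, 0, 0, 0]],
  ],
)

```text
clock: 27.82
tcp_pos: [0.3761, 0.2768, 0.2313]
orientation: [0.564, -0.428, 0.429, -0.561]
wrist_force: [4.2, 0.7, -1.4]
width: 0.0147
```

```bash
python3 - <<'E'
from mv import *
info()
s=arm.get_image("side");cv2.imwrite("pics/s30.png",s)
p=np.r_[Tp(CH,[[-.062,-.0005,0]])[0][:2],.273]
overlay("side",s,pan_segs(p,228),210,80,320,150,7,"o_s30")
E
```

```text
t 27.82 tcp [376.0618 276.8466 231.3225] jawyaw 0.2698923223618475 ydir [-0.0017 -0.0039 -1.    ] 
 j [ 0.5497 -0.0813 -1.1689  1.85   -0.0748  1.3277 -0.3299] F [ 4.1717  0.7252 -1.4062] w 0.01472922993075541
```

View pics/o_s30.png

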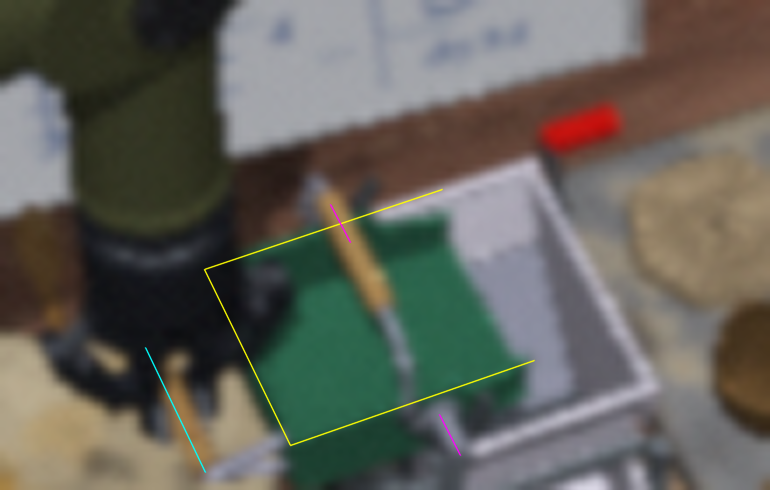

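The pan is empty and back level. I'll lower another 1 mm and open only partly, so the finger clears the tail wall, before lifting away.

Emit:
arm_command(
  series=[
    [[1, 0, 1.5, 0, 0, 0, 0], [0.6, 0, 1.5, -0.5, 0, 0, 0], [0.4, 0, 1, -1, 0, 0, 0], [0.22, 0, 0, -1, 0, 0, 0], [0.22, 0, 0, -1, 0, 0, 0], [0.22, 0, -12, -1, 0, 0, 0], [0.22, 0, -35, -1, 0, 0, 0], [0.22, 0, -65, -1, 0, 0, 0]],
  ],
)

```text
clock: 28.88
tcp_pos: [0.3749, 0.2767, 0.2975]
orientation: [0.564, -0.428, 0.428, -0.561]
wrist_force: [-0.1, 0.4, -0.1]
width: 0.0331
```

```bash
python3 - <<'E'
from mv import *
info()
s=arm.get_image("side");crop(s,200,60,310,160,6,"c31")
E
```

```text
t 28.88 tcp [374.926  276.7424 297.5171] jawyaw 0.26999395280988103 ydir [-0.0021 -0.0041 -1.    ] 
 j [ 0.5538 -0.1452 -1.1191  1.7455 -0.1289  1.4648 -0.2769] F [-0.0715  0.3725 -0.0712] w 0.03313470138906141
```

View pics/c31.png

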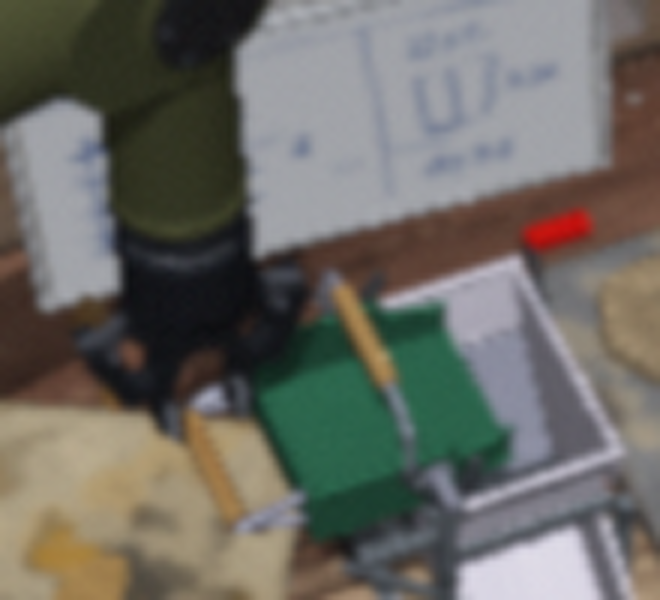

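Emit:
arm_command(
  series=[
    [[0.22, 0, -50, 0, 0, 0, 0], [0.22, 5, -100, 0, 0, 0, 0], [0.22, 50, -110, 0, 0, 0, 0], [0.22, 105, -110, 0, 0, 0, 0], [0.22, 160, -110, 0, 0, 0, 0], [0.22, 215, -110, 2, 0, 0, 0], [0.22, 268, -110, 4, 0, 0, 0], [0.22, 320, -110, 10, 0, 0, 0]],
  ],
)

```text
clock: 29.92
tcp_pos: [0.4716, -0.0292, 0.4134]
orientation: [-0.562, 0.426, -0.43, 0.563]
wrist_force: [0.7, 0.2, 0.8]
width: 0.0334
```

```bash
python3 - <<'E'
from mv import *
info()
cv2.imwrite("pics/s32.png",arm.get_image("side"));t=arm.get_image("top");cv2.imwrite("pics/t32.png",t)
crop(t,110,140,270,260,5,"c32")
for n in("side","top"):
  for nm in("clay_cup","clay_jar"):
    print(n,nm,[np.round(x['centre'],1) for x in arm.find_in(n,nm)[:2]])
E
```

```text
t 29.93 tcp [471.6333 -29.2266 413.401 ] jawyaw 0.2696559723849329 ydir [ 0.0049 -0.0025 -1.    ] 
 j [ 0.7195 -0.0802 -0.656   1.5229 -0.047   1.6771  0.3295] F [0.6949 0.1748 0.8091] w 0.033380701565414755
side clay_cup [array([262.8, 212. ])]
side clay_jar [array([285.9, 350.9]), array([249.5, 140.3])]
top clay_cup []
top clay_jar [array([421. , 227.3])]
```

View pics/c32.png

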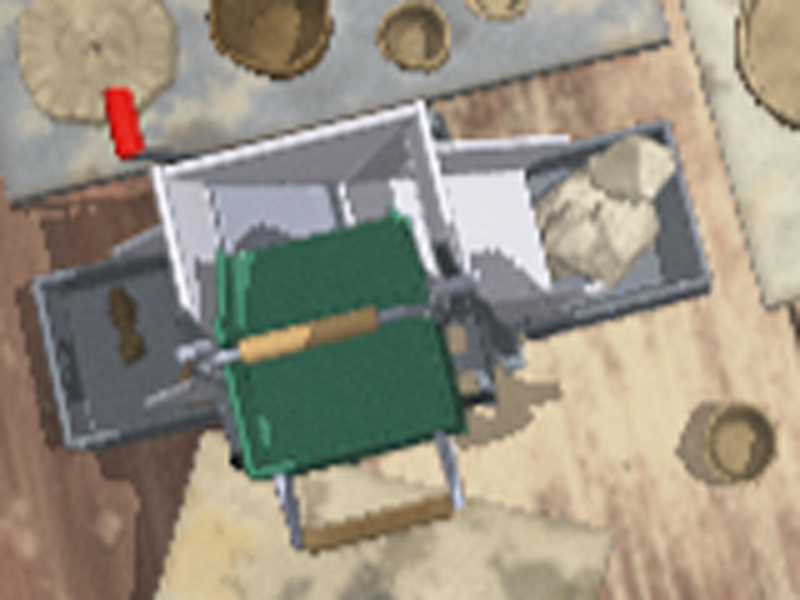

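View pics/s32.png

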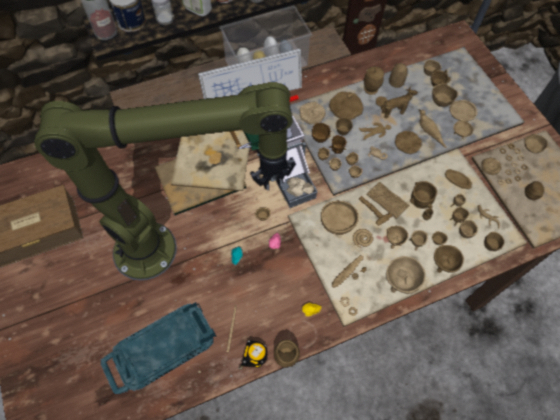

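The final views agree:
- **Pan:** empty and level on its rest.
- **Tubs:** four pale lumps in the pale tub. Nothing new shows in the dark one.
- **Lever:** still at its stop.
- **Cup and jar:** where they were.

Handing in.

```bash
python3 -c "
from cell import arm
print(arm.job_done())"
```

```text
the job is handed in; nothing more can be done
None
```

I handed the job in at about 30 s, with all the steps done in the order asked. No verdict was reported.

1. **Lever:** I swung the red lever to its +y stop. The knob did not move under 16 N, and the flap shut off the tub with the dark clay.
2. **Hanging the pan:** I carried the loaded pan by its hoop and hung it in the V-bearings. Its weight transferred to the bearings and it did not shift when I let go.
3. **Tipping:** I took the tail grip, tipped the pan to about 48° and lowered it level onto the rest bar. Then I released it and moved the arm clear.

**Last checks:**
- **Pictures:** The final pictures show the pan empty and level, the hopper clear and the lever still over. The pale tub holds four pale lumps, the one already there plus the three. I counted them by eye in a heap where they overlap.
- **Cup and jar:** The detector's positions for both agree with the start to within about 5 px. It missed the cup in the last top picture, but the cup is plainly visible there, unmoved.
- **Force reading:** While I carried the pan, the vertical force drifted from 6.7 to 5.7 N, so I suspected a lost lump. The pictures showed all three still in the pan.

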